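# Load tool batteries into the spring-lift well and lock it

### The job

Load both tool batteries from the sloping rack into the spring-lift well, flat on the platform, one on top of the other, terminal heads up; ease each one down until the spring fully carries it before you let go, so that the platform never drops or bounces. Then lock the well: lift the keeper by its knob over its detent bump, slide it fully home over the batteries and let it drop. Leave the other things on the bench alone.

Things in the scene. Friction and masses are not known exactly. Their poses are not given: they have to be found in the camera images.
- packA_mid (a point): Tool battery: black block 100 (own x) x 56 (own y) x 36 mm high, with a grey terminal head 70 x 40 x 8 mm on top (own +z): 44 mm in all; 0.30 to 0.50 kg. The point is its centre, 22 mm above its underside. It lies on the rack's slope, so its z leans 30 deg from vertical. Grip across the 56 mm width; about 60 mm free between the two. Any order, either way round.
- packB_mid (a point): Tool battery: black block 100 (own x) x 56 (own y) x 36 mm high, with a grey terminal head 70 x 40 x 8 mm on top (own +z): 44 mm in all; 0.30 to 0.50 kg. The point is its centre, 22 mm above its underside. It lies on the rack's slope, so its z leans 30 deg from vertical. Grip across the 56 mm width; about 60 mm free between the two. Any order, either way round.
- rack: Sloping two-bay grey rack, fixed, 130 (own x) x 250 (own y) mm; origin at the table under its centre. Its board rises at 30 deg towards own +x: surface 22 mm above the table at the low edge (with a 14 mm lip), 87 mm at the high edge. The batteries lie near own y = +58 and -58 mm, long side up the slope; a rib 6 mm high, 8 mm wide runs between them.
- well: Spring-lift well, fixed; origin at the table under its platform's middle. End walls (inside faces at own x = +-55 mm, flared tops 156 mm high) with corner lips (inside at own y = +-33 mm, 140 mm high) guide a battery, long side along own x, with 5 mm play all round. The long sides are open for fingers over the middle 74 mm. The keeper is on a deck past the +x end.
- platform_top (a point): Centre of the upper face of the sprung platform (steel, 96 x 50 mm, level), 100 mm above the table when empty; axes as the well's. It moves with the platform.
- platform (a joint): How far the platform has sunk, in m: 0 empty, 0.075 at its stop. Spring 150 N/m, 0.5 N preload, lightly damped: one battery sinks it 16 to 29 mm, two 36 to 62 mm, by their weight. A battery dropped, let go before it is carried, or pressed down too far and let go makes it move faster than the 0.15 m/s allowed, down or up.
- keeper_grip (a point): Grip point of the keeper's knob, an upright black fin 14 mm thick (well's y), 26 mm long (x), 45 mm high: on its centre line, 18 mm under its top, 27 mm above the flat bolt below it, 197 mm above the table; axes as the well's. Open, it is 110 mm from the well's middle along +x, clear of the mouth. The bolt's underside is at 160 mm, at least 6 mm over the upper battery.
- keeper_slide (a joint): Travel of the keeper from open (0) towards the well's own -x, over the mouth, in m; end stop at 0.042 (home). A fixed 8 mm high bump blocks it at 0.009 unless it is lifted; it clears the bump beyond 0.027. Friction about 1 N.
- keeper_lift (a joint): How far the keeper is lifted straight up, in m: 0 down, 0.022 at most; more than 0.008 passes the bump. Its weight and a light spring (3 to 5 N together) drop it when let go.
- screwdriver: Bystander: screwdriver lying flat, 180 mm long, black handle. Leave it alone (origin: centre of its underside).
- tape_roll: Bystander: roll of clear tape lying flat, 80 mm across, 24 mm high. Leave it alone (origin: centre of its underside).
- water_bottle: Bystander: clear drink bottle, 64 mm across, 200 mm tall. Leave it alone (origin: centre of its underside).
- wrench: Bystander: steel wrench lying flat, 180 mm long. Leave it alone (origin: centre of its underside).
- drill: Bystander: cordless drill standing on its battery, about 210 mm tall, chuck along its own +x. Leave it alone (origin: centre of its underside).
- big_pack: Bystander: a bigger tool battery, 135 x 78 x 68 mm, lying on the table; not one of the two to load. Leave it alone (origin: centre of its underside).
There are look-alikes about, which are no part of the job. Leave any brown look-alike of the part that bears packA_mid alone.

How it is judged:
On the way, in this order (a step that is already met when the one before it is completed fails the run):
1. one battery lies flat on the platform, let go (((horizontal distance between packA_mid and platform_top below 0.012 m and z of packA_mid in the frame of platform_top between 0.017 and 0.027 m and angle between packA_mid's own z axis and vertical below 0.09 rad) or (horizontal distance between packB_mid and platform_top below 0.012 m and z of packB_mid in the frame of platform_top between 0.017 and 0.027 m and angle between packB_mid's own z axis and vertical below 0.09 rad)) and contact force between the fingers and anything else below 0.2 N), for 0.2 s.
2. the second battery lies flat on the first, let go (((horizontal distance between each of packA_mid, packB_mid and platform_top below 0.012 m and z of packA_mid in the frame of platform_top between 0.017 and 0.027 m and angle between each of packA_mid, packB_mid's own z axis and vertical below 0.09 rad and z of packB_mid in the frame of platform_top between 0.059 and 0.073 m) or (horizontal distance between each of packB_mid, packA_mid and platform_top below 0.012 m and z of packB_mid in the frame of platform_top between 0.017 and 0.027 m and angle between each of packB_mid, packA_mid's own z axis and vertical below 0.09 rad and z of packA_mid in the frame of platform_top between 0.059 and 0.073 m)) and contact force between the fingers and anything else below 0.2 N), for 0.2 s.
3. the keeper has been lifted over the bump, slid home and dropped (value of joint keeper_slide above 0.033 m and value of joint keeper_lift below 0.003 m), for 0.2 s.
At the end, for the whole second after the job is handed in: Both batteries lie stacked in the well, heads up: centres within 12 mm (horizontally) of the platform's centre, 22 +-5 mm and 66 +-7 mm above its face, within 0.09 rad of level, in either order; platform at rest; keeper slid at least 33 mm and dropped to within 3 mm; everything let go (all of step 2 and all of step 3 and velocity of joint platform between -0.01 and 0.01 m/s); the robot touches nothing.
It fails at once if the platform drops or bounces (faster than 0.15 m/s, down or up) (velocity of joint platform above 0.15 m/s or velocity of joint platform below -0.15 m/s).
It fails at once if a bystander is moved more than 30 mm (distance of any of screwdriver, tape_roll, water_bottle, wrench, drill, big_pack from where it was at the start of the episode above 0.03 m).
It also fails if it takes over 72 s, if anything falls off the work surface, if the arm or the gripper's body presses on something with over 40 N, if the wrist force passes 120 N, or if a joint passes its speed limit or range.

### The arm

A 6-joint arm with a two-finger parallel gripper is mounted at the origin on the work surface. World frame = base frame: x ahead of the robot, y to its left, z up, the work surface at z = 0. Lengths are in m, angles in rad, forces in N, time in s.
With the tool pointing down it reaches from about 0.375 to 0.9 m from the base axis. Payload 3.1 kg.
Tool frame: the origin (TCP) lies on the centre line of the jaws, within the pads' length; the fingertips stand 8 mm ahead of it and the grasp point (between the pads) lies 11 mm behind it; z points along the fingers, y is the line along which they close (so a half turn about z gives the same grasp; the last joint's range is limited). The gripper opens to 85 mm and grips with 20 to 120 N. Pads are 22 mm wide; open, the fingers measure 114 mm over their backs; the gripper's body (76 mm by 85 mm) begins 54 mm behind the grasp point. The pads swing forward as they close: fully open they stand 13 mm farther back than shut.
Start: joints at [1.026, 0.527, 1.433, -0, 1.181, -0.178], TCP at [0.224, 0.584, 0.239] pointing down, gripper open.
Joint ranges: [-3.08, 3.08], [-0.75, 2.2], [0.22, 2.44], [-1.43, 4.57], [0, 2.65], [-2.85, 2.85]. Speed limits (rad/s): [2.79, 2.79, 3.14, 3.14, 3.14, 3.14].

### API

Orientations are given as a unit quaternion [x, y, z, w].
In Python, from station import * gives the robot as it stands.
- The arm moves only by the tool play_rows, never from a script. Its argument "rows" is a list of rows, each a list of 3 entries, a list of its own where there are three numbers: the turn, a rotation vector about the tool's x, y, z in degrees, then the shift along the tool's x, y, z in mm, then the closure, from 0 (fully open) to 1 (shut). In form: [[[ax, ay, az], [dx, dy, dz], jaw], ...]. A call has 1 to 12 rows; each row shifts and turns the commanded pose from where the row before left it, along the tool's axes as they then stand; what a row does not reach is not made up. A row lasts 1/12 s, in which the tool goes at most 41.7 mm and 7.16 degrees, less where a joint would pass 70% of its speed; a pose out of reach is approached as far as the arm can. A call with a gripper value outside its range is refused whole. The fingers move at their own pace and stop on an object; "grip_force" is the grip in N (left out, the last holds). Time passes only in rows, so rows that do not move let the fingers close. It gives the time, the measured TCP pose, the force, the opening and the grip force at its end, in the units of the state.
- sense(): the state, without advancing time (a new reading comes with each control period).
- snapshot(name): name is "scene" or "top" or "wrist"; returns (picture, depth): 400x640x3 uint8, red, green, blue; 400x640 float32, m along the optical axis (not along the pixel's ray), 0 where there is no reading.
- get_calibration(name): a dict with "vfov" (degrees; the focal length in pixels is half the picture's height over the tangent of half this angle, whatever the lens; pixels are square), "cx", "cy" (the principal point, pixels), "xyz" and "attitude" of the camera in the world. Camera axes: x right, y down, z forward; pixel columns grow to the right and rows downward; lengths in m; the calibration is good to about 2 mm. A picture is of the moment at which its call begins: read the wrist's pose just before it. get_calibration takes no time and is no camera call; for the wrist camera it gives the pose at the moment of the call.
- sign_off(): hands the job in; it is judged then, once.
The state is a dict: "t": time; "q": joint angles; "qd": joint speeds; "tau": joint torques, N m; "tcp_pos": TCP position; "tool_rot": TCP orientation; "force": force on the tool from outside, world axes, zero at the start; "ft_torque": the same for the moment, N m; "finger_gap": opening from 0.0 (shut) to 1.0 (fully open); "gripper_force": force on a finger pad.
Only numpy, scipy, OpenCV 4.12 (cv2) and the standard library are available. Lean on these libraries where they do the work, as an engineer would, in place of code of your own. Each camera call takes 0.05 s, during which the arm holds its last target. There are 200 camera calls.

## Working session

There is one attempt and no reset: what is moved stays moved. The work goes in short steps, Python scripts to look and compute and a tool call to move; the robot and the scene stay as the last step left them, time stands still between calls to the robot, and variables do not carry over. Pictures are saved under pics/ and viewed, at most 10 in all, crops included, and the job is handed in when it is done.

Besides the shell and the picture viewer there is one more tool, called after "Call:" by a JSON object that holds its "api" and its "payload". play_rows: Moves the arm, as the interface text tells. Its arguments: {"type":"object","properties":{"rows":{"type":"array","items":{"type":"array"}},"grip_force":{"type":"number"}},"required":["rows"]}

```bash
mkdir -p pics; ls
cat > h.py <<'E'
from station import *
import numpy as np, cv2
from scipy.spatial.transform import Rotation as R
def cloud(n):
    c=get_calibration(n); p,d=snapshot(n)
    f=200/np.tan(np.radians(c["vfov"])/2)
    v,u=np.mgrid[:400,:640]
    P=np.dstack([(u-c["cx"])/f*d,(v-c["cy"])/f*d,d])
    a=np.array(c["attitude"]); M=R.from_quat(a).as_matrix() if a.size==4 else a.reshape(3,3)
    W=P@M.T+np.array(c["xyz"]); W[d==0]=np.nan
    return p,d,W
def save(n,p): cv2.imwrite("pics/"+n,cv2.cvtColor(p,cv2.COLOR_RGB2BGR))
E
python3 - <<'E'
from h import *
for n in("scene","top"):
    print(n,get_calibration(n)); p,d,W=cloud(n); save(n+"0.png",p); np.savez("pics/"+n+"0.npz",p=p,W=W)
print(sense())
E
```

```text
pics
scene {'vfov': 50.808931366599275, 'cx': 319.3709661364436, 'cy': 193.02677051831955, 'xyz': array([1.35982453, 0.48309483, 1.3806281 ]), 'attitude': array([ 0.46264965,  0.83359969, -0.26615564, -0.14222532])}
top {'vfov': 43.44712532347142, 'cx': 322.45631016623594, 'cy': 194.61794713907247, 'xyz': array([0.34452202, 0.03690145, 1.55758826]), 'attitude': array([-0.69628242,  0.7119602 , -0.06805575,  0.06059606])}
{'t': 0.1, 'q': array([ 1.02648879e+00,  5.28411968e-01,  1.43378813e+00,  1.82680656e-05,
        1.18140483e+00, -1.78554988e-01]), 'qd': array([-0.00064447, -0.00206461, -0.00060025,  0.00027394, -0.00045283,
        0.0008073 ]), 'tau': array([ 5.16268374e-04, -4.43307817e+01, -1.78586698e+01, -2.23919965e-04,
        3.82731188e-03,  1.34180784e-06]), 'tcp_pos': array([0.2231976 , 0.58310595, 0.2384032 ]), 'tool_rot': array([ 1.81861961e-01,  9.83323556e-01, -9.38147585e-04, -3.63685422e-04]), 'force': array([ 0.43446738,  0.04292827, -0.05570338]), 'ft_torque': array([-0.01238908,  0.0071838 , -0.02594912]), 'gripper_force': 0.0, 'finger_gap': 1.0042122562146976}
```

View pics/top0.png

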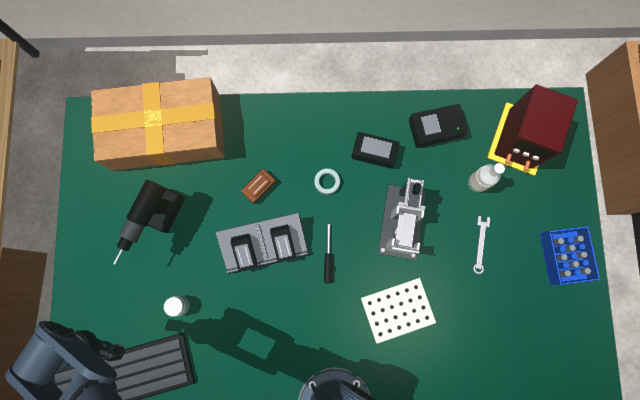

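View pics/scene0.png

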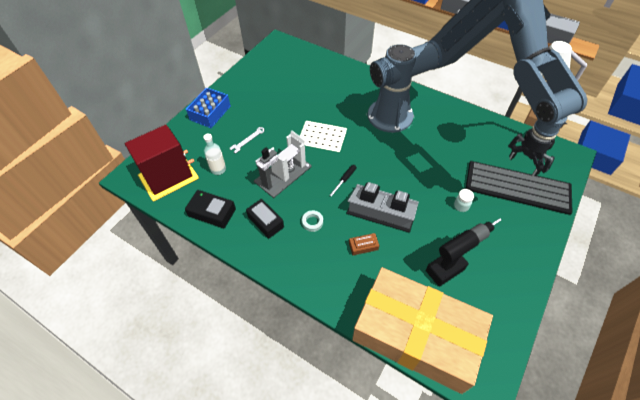

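Top view: the two rack batteries are at px (243,252) and (282,243). Possible confusions are the brown block (259,186), the loose black pack (376,149) and the big pack (438,126). The description says "on the sloping rack", so I choose the two in the rack. The well's platform is at (405,230) and its keeper knob at (416,188).

Run:
```python
from h import *
z=np.load("pics/top0.npz"); p,W=z["p"],z["W"]
crop=np.hstack([cv2.resize(p[205:280,210:315],(525,375),interpolation=cv2.INTER_CUBIC),cv2.resize(p[170:265,370:435],(256,375),interpolation=cv2.INTER_CUBIC)]); save("crop.png",crop)
np.set_printoptions(precision=3,suppress=True)
X=W.reshape(-1,3)
def comp(name,box,zlo,zhi):
    u0,v0,u1,v1=box; S=W[v0:v1,u0:u1]; m=((S[...,2]>zlo)&(S[...,2]<zhi)).astype(np.uint8)
    n,l,st,_=cv2.connectedComponentsWithStats(m)
    for i in range(1,n):
        if st[i,4]>25:
            Q=S[l==i]; r=cv2.minAreaRect((Q[:,:2]*1000).astype(np.float32)); print(name,(zlo,zhi),st[i,4],np.nanmedian(Q,0),"rect",np.round(r[0]),np.round(r[1]),round(r[2],1))
comp("rack",(205,200,325,285),.01,.3)
comp("rackhi",(205,200,325,285),.075,.3)
comp("well",(360,160,440,275),.004,.3)
comp("plat",(370,165,435,265),.09,.11)
comp("ends",(370,165,435,265),.13,.165)
comp("knob",(370,165,435,265),.185,.24)
for (u,v) in [(243,252),(282,243),(245,235),(405,230),(416,188),(416,182),(376,149),(259,186)]: print(u,v,W[v,u],p[v,u])
```

```text
rack (0.01, 0.3) 3635 [0.478 0.202 0.074] rect [481. 202.] [138. 251.] 12.9
rackhi (0.075, 0.3) 1754 [0.498 0.212 0.086] rect [482. 202.] [120. 250.] 11.6
well (0.004, 0.3) 182 [ 0.722 -0.174  0.038] rect [ 720. -163.] [118.  36.] 89.9
well (0.004, 0.3) 2947 [ 0.538 -0.219  0.085] rect [ 548. -227.] [155. 275.] 73.9
plat (0.09, 0.11) 32 [ 0.555 -0.251  0.101] rect [ 555. -242.] [59. 15.] 63.4
plat (0.09, 0.11) 563 [ 0.505 -0.221  0.1  ] rect [ 506. -221.] [51. 97.] 79.1
ends (0.13, 0.165) 362 [ 0.577 -0.232  0.151] rect [ 593. -238.] [ 79. 104.] 79.4
ends (0.13, 0.165) 138 [ 0.447 -0.208  0.148] rect [ 454. -211.] [79. 28.] 79.8
knob (0.185, 0.24) 69 [ 0.605 -0.238  0.213] rect [ 607. -240.] [15. 25.] 81.0
243 252 [0.45  0.253 0.092] [150 156 163]
282 243 [0.473 0.139 0.092] [154 158 167]
245 235 [0.5   0.248 0.089] [28 34 35]
405 230 [ 0.503 -0.22   0.101] [230 228 234]
416 188 [ 0.604 -0.235  0.22 ] [42 47 47]
416 182 [ 0.635 -0.251  0.148] [147 145 154]
376 149 [ 0.758 -0.15   0.066] [152 157 164]
259 186 [0.654 0.212 0.048] [164 121 100]
```

View pics/crop.png

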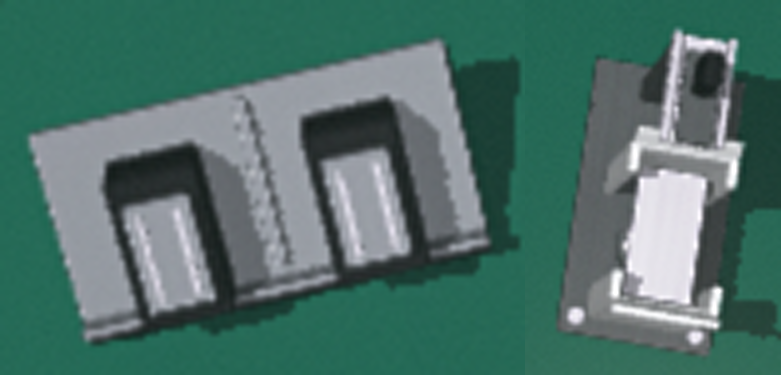

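The crop shows two black packs with grey heads on the grey slope (brown and loose packs excluded), the low lip on the robot's side, and the empty white platform with the knob beyond its far end. Next I fit the board plane and the heads.

```bash
cat >> h.py <<'E'
np.set_printoptions(precision=4,suppress=True)
def frame(yaw,tilt=0):  # tool frame for an object frame with given yaw, z leaning back by tilt (about own y)
    B=R.from_euler("ZY",[yaw,-tilt],degrees=True).as_matrix()
    return np.c_[-B[:,0],B[:,1],-B[:,2]]
def plan(pt,Rt,n,p0=None,R0=None):
    s=sense(); p0=np.array(s["tcp_pos"]) if p0 is None else p0; R0=R.from_quat(s["tool_rot"]).as_matrix() if R0 is None else R0
    rv=R.from_matrix(R0.T@Rt).as_rotvec()/n; r=R.from_rotvec(rv).as_matrix()
    A=R0.copy(); M=np.zeros((3,3))
    for k in range(n): A=A@r; M+=A
    d=np.linalg.solve(M,np.asarray(pt)-p0)
    print(n,"x",np.degrees(rv).round(2).tolist(),(d*1000).round(1).tolist(),"norms",np.degrees(np.linalg.norm(rv)).round(2),(np.linalg.norm(d)*1000).round(1))
E
python3 - <<'E'
from h import *
for cam in("top","scene"):
    z=np.load(f"pics/{cam}0.npz"); p,W=z["p"].astype(int),z["W"]
    near=(abs(W[...,0]-.48)<.09)&(abs(W[...,1]-.2)<.14)&(W[...,2]>.015)
    grey=(p.min(2)>95)
    X=W[near]
    # board plane: ransac
    rng=np.random.default_rng(0); best=0
    for _ in range(400):
        a,b,c=X[rng.choice(len(X),3)]; n=np.cross(b-a,c-a); l=np.linalg.norm(n)
        if l<1e-5: continue
        n/=l; n*=np.sign(n[2]); 
        if abs(np.degrees(np.arccos(n[2]))-30)>6: continue
        h=X@n-a@n; 
        if (h<-.006).mean()>.08: continue
        k=(abs(h)<.003).sum()
        if k>best: best=k;I=abs(h)<.003
    c=X[I].mean(0); n=np.linalg.svd(X[I]-c)[2][2]; n*=np.sign(n[2])
    yaw=np.degrees(np.arctan2(-n[1],-n[0])); print(cam,best,"n",n,"tilt",np.degrees(np.arccos(n[2])),"yaw",yaw)
    B=R.from_euler("ZY",[yaw,-np.degrees(np.arccos(n[2]))],degrees=True).as_matrix()
    r=cv2.minAreaRect(((X[I]-c)@B[:,:2]*1000).astype(np.float32)); print("board rect (slope frame)",r, "centre",c+B@np.r_[np.array(r[0])/1000,0])
    H=(W-c)@n; m=near&(H>.036)&(H<.052)&grey
    k,l,st,_=cv2.connectedComponentsWithStats(m.astype(np.uint8))
    for i in range(1,k):
        if st[i,4]>40:
            Q=W[l==i]; r=cv2.minAreaRect(((Q-c)@B[:,:2]*1000).astype(np.float32)); h=np.median(H[l==i])
            print(" head",st[i,4],"size",r[1],r[2],"h",h,"slope xy",r[0],"centre",c+B@np.r_[np.array(r[0])/1000,h])
E
```

```text
top 1334 n [-0.4845 -0.1078  0.8681] tilt 29.75639654027422 yaw 12.546616892383076
board rect (slope frame) ((-10.921131134033203, 0.21356964111328125), (249.9531707763672, 129.95684814453125), 89.48223114013672) centre [0.4833 0.2023 0.056 ]
 head 290 size (39.23184585571289, 71.18538665771484) 88.56842041015625 h 0.043942537610958406 slope xy (-22.80986976623535, -59.35493469238281) centre [0.4649 0.1372 0.0882]
 head 293 size (39.673160552978516, 73.25379943847656) 89.49124145507812 h 0.04399531426351287 slope xy (-22.47410011291504, 58.936798095703125) centre [0.4394 0.2527 0.0884]Traceback (most recent call last):
  File "<stdin>", line 18, in <module>
IndexError: boolean index did not match indexed array along axis 0; size of axis is 1908 but size of corresponding boolean axis is 3624
```

Run:
```python
from h import *
n=np.array([-.487,-.110,.866]); T=frame(12.7,30); print(T)
hA=np.array([.4649,.1372,.0882]); hB=np.array([.4394,.2527,.0884])
print("pre A",hA+.07*n,"grasp A",hA-.031*n,"pre B",hB+.07*n,"grasp B",hB-.031*n)
plan(hA+.07*n,T,20)
```

```text
[[-0.8448 -0.2198  0.4878]
 [-0.1904  0.9755  0.1099]
 [-0.5     0.     -0.866 ]]
pre A [0.4308 0.1295 0.1488] grasp A [0.48   0.1406 0.0614] pre B [0.4053 0.245  0.149 ] grasp B [0.4545 0.2561 0.0616]
20 x [-0.45, -1.46, -1.64] [-10.4, -22.6, 7.1] norms 2.24 25.9
```

Call:
{"api": "play_rows", "payload": {"rows": [[[-0.45, -1.46, -1.64], [-10.4, -22.6, 7.1], 0], [[-0.45, -1.46, -1.64], [-10.4, -22.6, 7.1], 0], [[-0.45, -1.46, -1.64], [-10.4, -22.6, 7.1], 0], [[-0.45, -1.46, -1.64], [-10.4, -22.6, 7.1], 0], [[-0.45, -1.46, -1.64], [-10.4, -22.6, 7.1], 0], [[-0.45, -1.46, -1.64], [-10.4, -22.6, 7.1], 0], [[-0.45, -1.46, -1.64], [-10.4, -22.6, 7.1], 0], [[-0.45, -1.46, -1.64], [-10.4, -22.6, 7.1], 0], [[-0.45, -1.46, -1.64], [-10.4, -22.6, 7.1], 0], [[-0.45, -1.46, -1.64], [-10.4, -22.6, 7.1], 0]], "grip_force": 40}}

```text
t: 0.93
tcp_pos: [0.2791, 0.3394, 0.1753]
tool_rot: [0.037, 0.99, 0.015, 0.132]
force: [1.0, -0.4, -0.2]
finger_gap: 0.998
gripper_force: 0.0
```

Call:
{"api": "play_rows", "payload": {"rows": [[[-0.45, -1.46, -1.64], [-10.4, -22.6, 7.1], 0], [[-0.45, -1.46, -1.64], [-10.4, -22.6, 7.1], 0], [[-0.45, -1.46, -1.64], [-10.4, -22.6, 7.1], 0], [[-0.45, -1.46, -1.64], [-10.4, -22.6, 7.1], 0], [[-0.45, -1.46, -1.64], [-10.4, -22.6, 7.1], 0], [[-0.45, -1.46, -1.64], [-10.4, -22.6, 7.1], 0], [[-0.45, -1.46, -1.64], [-10.4, -22.6, 7.1], 0], [[-0.45, -1.46, -1.64], [-10.4, -22.6, 7.1], 0], [[-0.45, -1.46, -1.64], [-10.4, -22.6, 7.1], 0], [[-0.45, -1.46, -1.64], [-10.4, -22.6, 7.1], 0], [[0, 0, 0], [0, 0, 0], 0], [[0, 0, 0], [0, 0, 0], 0]]}}

```text
t: 1.93
tcp_pos: [0.3997, 0.166, 0.1662]
tool_rot: [-0.078, 0.969, 0.012, 0.234]
force: [-0.6, 0.5, -0.3]
finger_gap: 1.002
gripper_force: 0.0
```

Run:
```python
from h import *
n=np.array([-.487,-.110,.866]); T=frame(12.7,30)
hA=np.array([.4649,.1372,.0882])
s=sense(); print(s["t"],s["tcp_pos"],s["q"],s["force"],"T err",R.from_matrix(R.from_quat(s["tool_rot"]).as_matrix().T@T).as_rotvec(True))
p,d,W=cloud("wrist"); save("w1.png",p)
H=(W-hA)@n; m=((abs(H)<.006)&(p.min(2)>95)).astype(np.uint8)
k,l,st,_=cv2.connectedComponentsWithStats(m)
for i in range(1,k):
    if st[i,4]>500:
        Q=W[l==i]; r=cv2.minAreaRect(((Q-hA)@np.c_[-T[:,0],T[:,1]]*1000).astype(np.float32)); print(st[i],r,np.median(Q,0),"h",np.median(H[l==i]))
plan(hA-.031*n,T,6)
```

```text
1.9333 [0.3997 0.166  0.1662] [ 0.1348  0.3639  2.3035 -1.4303  0.0006 -0.1673] [-0.5697  0.5273 -0.2751] T err [-2.3789 -2.8719 -2.8337]
[ 399  174   54   84 4079] ((-0.34307861328125, 121.09891510009766), (39.91960906982422, 69.43566131591797), 89.38856506347656) [0.4352 0.2543 0.0868] h 0.00025164083204492045
[ 251  178   54   83 3961] ((-0.15069580078125, 2.4809532165527344), (41.70664978027344, 72.92149353027344), 89.25962829589844) [0.4603 0.1402 0.0872] h 0.0010731169930799532
6 x [-0.39, -0.49, -0.46] [-2.5, -6.8, 21.3] norms 0.78 22.5
```

The reach at 30° tilt is too close to the base, with q5 at its zero limit. The wrist view confirms both heads within about 2 mm. I'll back out to a vertical tool pose farther out and fit the arm's geometry from the readings.

Run:
```python
from h import *
plan([.50,.145,.20],frame(12.7,0),10)
```

```text
10 x [-0.16, 2.71, -0.33] [-10.1, -4.1, -1.3] norms 2.73 11.0
```

View pics/w1.png

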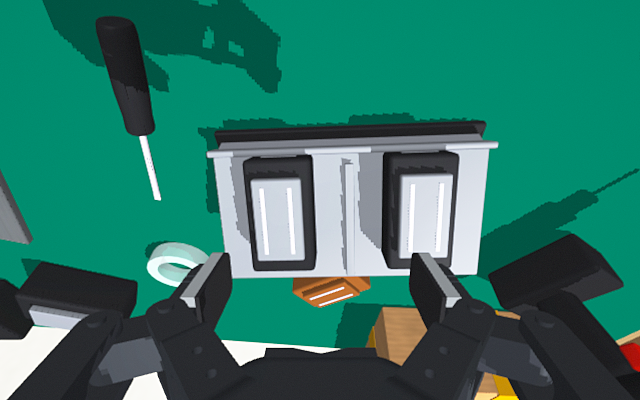

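Wrist view: both packs lie in the rack, heads at (278,216) and (426,213), with the lip at the top and the brown look-alike behind at (330,290). The packs agree with the top-camera fit.

Call:
{"api": "play_rows", "payload": {"rows": [[[-0.16, 2.71, -0.33], [-10.1, -4.1, -1.3], 0], [[-0.16, 2.71, -0.33], [-10.1, -4.1, -1.3], 0], [[-0.16, 2.71, -0.33], [-10.1, -4.1, -1.3], 0], [[-0.16, 2.71, -0.33], [-10.1, -4.1, -1.3], 0], [[-0.16, 2.71, -0.33], [-10.1, -4.1, -1.3], 0]]}}

```text
t: 2.4
tcp_pos: [0.4039, 0.1465, 0.1075]
tool_rot: [-0.094, 0.98, -0.003, 0.173]
force: [0.5, 0.4, -0.3]
finger_gap: 0.998
gripper_force: 0.0
```

```bash
python3 -c "
from h import *
s=sense();print(s['q'],s['tcp_pos'],s['tool_rot'])"
```

```text
[ 0.0899  0.515   2.2761 -1.0995  0.0052 -0.573 ] [0.4039 0.1465 0.1075] [-0.0938  0.9804 -0.0033  0.1732]
```

Call:
{"api": "play_rows", "payload": {"rows": [[[-0.16, 2.71, -0.33], [-10.1, -4.1, -1.3], 0], [[-0.16, 2.71, -0.33], [-10.1, -4.1, -1.3], 0], [[-0.16, 2.71, -0.33], [-10.1, -4.1, -1.3], 0], [[-0.16, 2.71, -0.33], [-10.1, -4.1, -1.3], 0], [[-0.16, 2.71, -0.33], [-10.1, -4.1, -1.3], 0], [[0, 0, 0], [0, 0, 0], 0]]}}

```text
t: 2.9
tcp_pos: [0.4378, 0.1275, 0.1216]
tool_rot: [-0.093, 0.986, -0.032, 0.132]
force: [1.5, 1.2, 0.5]
finger_gap: 1.002
gripper_force: 0.0
```

```bash
python3 -c "
from h import *
s=sense();print(s['q'],s['tcp_pos'],s['tool_rot'],s['force'])"
```

```text
[ 0.0754  0.4807  2.1343 -0.2239  0.2658 -1.4748] [0.4378 0.1275 0.1216] [-0.0929  0.9863 -0.0319  0.1324] [1.5092 1.1578 0.5112]
```

```bash
cat >> h.py <<'E'
D=[([1.0265,.5284,1.4338,0,1.1814,-.1786],[.2232,.5831,.2384]),([.1348,.3639,2.3035,-1.4303,.0006,-.1673],[.3997,.166,.1662]),
([.0899,.515,2.2761,-1.0995,.0052,-.573],[.4039,.1465,.1075]),([.0754,.4807,2.1343,-.2239,.2658,-1.4748],[.4378,.1275,.1216])]
def fk(q,k):
    h,L1,L2,L3,by,a0,bx=k; P=np.zeros(3); A=R.identity(); out=[]
    for ax,ang,t in zip("zyyzyz",q,[(a0,0,h),(0,0,L1),(bx,by,0),(0,0,L2),(0,0,0),(0,0,L3)]):
        A=A*R.from_euler(ax,ang); P=P+A.apply(t)
    return P,A
E
python3 - <<'E'
from h import *
from scipy.optimize import least_squares
s=sense(); print(R.from_quat(s["tool_rot"]).as_matrix()); print(fk(s["q"],[0]*7)[1].as_matrix())
f=lambda k:np.r_[np.concatenate([fk(q,k)[0]-p for q,p in D]),.02*(np.array(k)-[.3,.4,.35,.25,.11,0,0])]
r=least_squares(f,[.3,.4,.35,.25,.11,0,0]); print(r.x,"\n",r.fun[:12]*1000)
E
```

```text
[[-0.9477 -0.1749  0.2671]
 [-0.1918  0.9807 -0.0383]
 [-0.2553 -0.0876 -0.9629]]
[[ 0.1749 -0.9477  0.2671]
 [-0.9807 -0.1918 -0.0383]
 [ 0.0876 -0.2553 -0.9629]]
[0.2755 0.5763 0.3891 0.2818 0.1109 0.0077 0.113 ] 
 [ 0.0396 -0.1696  0.0491  0.2412 -0.0418 -0.6867 -0.2594 -0.1048  0.3479
  0.1346  0.2872  0.2995]
```

```bash
cat >> h.py <<'E'
from scipy.optimize import least_squares
K=[.2755,.5763,.3891,.2818,.1109,.0077,.113]
LO=np.array([-3.08,-.75,.22,-1.43,0,-2.85]); HI=np.array([3.08,2.2,2.44,4.57,2.65,2.85])
def ik(p,T,seeds):
    out=[]
    for q0 in seeds:
        def f(q):
            P,A=fk(q,K); return np.r_[(P-p)*5,((A*R.from_euler("z",np.pi/2)).inv()*R.from_matrix(T)).as_rotvec()]
        r=least_squares(f,np.clip(q0,LO+.01,HI-.01),bounds=(LO,HI)); out.append((r.x,np.abs(r.fun).max()))
    return out
E
python3 - <<'E'
from h import *
n=np.array([-.487,-.110,.866]); hA=np.array([.4649,.1372,.0882]); hB=np.array([.4394,.2527,.0884])
S=[[.1,.5,2.2,0,.3,-1.4],[.1,.5,2.2,3.1,.3,1.4],[.1,.5,2.2,3.1,.3,-1.4],[.1,.5,2.2,0,.3,1.7]]
for nm,h in(("A",hA),("B",hB)):
  for off in(-.031,0,.04,.08):
    for tilt in(30,20,10,0):
      for y in(12.7,192.7):
        for q,e in ik(h+off*n,frame(12.7,tilt)@(np.diag([-1,-1,1]) if y>100 else np.eye(3)),S[:4]):
            if e<.01: print(nm,off,tilt,y,q.round(2),e.round(4)); break
        else: print(nm,off,tilt,y,"none")
E
```

```text
A -0.031 30 12.7 [-0.    0.72  2.25  2.82  0.36  1.68] 0.0
A -0.031 30 192.7 [-0.    0.72  2.25  2.82  0.36 -1.47] 0.0
A -0.031 20 12.7 [0.02 0.66 2.14 1.67 0.07 2.85] 0.0062
A -0.031 20 192.7 [ 0.02  0.66  2.13  1.47  0.07 -0.09] 0.0
A -0.031 10 12.7 [ 0.04  0.65  2.01  0.1   0.32 -1.84] 0.0
A -0.031 10 192.7 [0.04 0.65 2.01 0.1  0.32 1.3 ] 0.0
A -0.031 0 12.7 [ 0.06  0.67  1.88 -0.    0.59 -1.73] 0.0
A -0.031 0 192.7 [0.06 0.67 1.88 0.   0.59 1.41] 0.0
A 0 30 12.7 [-0.01  0.64  2.28  2.76  0.32  1.73] 0.0
A 0 30 192.7 [-0.01  0.64  2.28  2.76  0.32 -1.41] 0.0
A 0 20 12.7 [ 0.01  0.59  2.16  0.92  0.09 -2.68] 0.0
A 0 20 192.7 [0.01 0.59 2.16 0.92 0.09 0.46] 0.0
A 0 10 12.7 [ 0.04  0.58  2.03  0.09  0.36 -1.84] 0.0
A 0 10 192.7 [0.04 0.58 2.03 0.09 0.36 1.3 ] 0.0
A 0 0 12.7 [ 0.06  0.6   1.91  0.    0.63 -1.74] 0.0
A 0 0 192.7 [0.06 0.6  1.91 0.   0.63 1.41] 0.0
A 0.04 30 12.7 [-0.03  0.53  2.32  2.61  0.25  1.87] 0.0
A 0.04 30 192.7 [-0.03  0.53  2.32  2.61  0.25 -1.27] 0.0
A 0.04 20 12.7 [ 0.    0.48  2.19  0.52  0.15 -2.3 ] 0.0
A 0.04 20 192.7 [0.   0.48 2.19 0.52 0.15 0.84] 0.0
A
[... 1754 characters left out ...]
.12 -0.2   0.18  1.86] 0.0
B 0.04 10 12.7 [ 0.31  0.5   2.   -0.04  0.47 -1.45] 0.0
B 0.04 10 192.7 [ 0.31  0.5   2.   -0.04  0.47  1.69] 0.0
B 0.04 0 12.7 [ 0.3   0.54  1.88 -0.    0.72 -1.49] 0.0
B 0.04 0 192.7 [ 0.3   0.54  1.88 -0.    0.72  1.65] 0.0
B 0.08 30 12.7 [0.35 0.43 2.25 3.99 0.08 0.83] 0.0
B 0.08 30 192.7 [ 0.35  0.43  2.25  3.99  0.08 -2.31] 0.0
B 0.08 20 12.7 [ 0.33  0.4   2.13 -0.14  0.26 -1.33] 0.0
B 0.08 20 192.7 [ 0.33  0.4   2.13 -0.14  0.26  1.81] 0.0
B 0.08 10 12.7 [ 0.32  0.41  2.02 -0.03  0.54 -1.45] 0.0
B 0.08 10 192.7 [ 0.32  0.41  2.02 -0.03  0.54  1.69] 0.0
B 0.08 0 12.7 [ 0.31  0.45  1.9  -0.    0.79 -1.48] 0.0
B 0.08 0 192.7 [0.31 0.45 1.9  0.   0.79 1.66] 0.0
```

```bash
cat >> h.py <<'E'
n=np.array([-.487,-.110,.866]); hA=np.array([.4645,.138,.0882]); hB=np.array([.4387,.2532,.0884])
def Bz(yaw,t): return R.from_euler("ZY",[yaw,-t],degrees=True).as_matrix()
def tcp(mid,yaw,packtilt,rel=15,gx=-.008,gz=.005):   # pack mid, pack frame -> TCP pose
    B=Bz(yaw,packtilt); T=frame(yaw,packtilt-rel)
    return mid+B@[gx,0,gz]+.011*T[:,2],T
mA,mB=hA-.022*n,hB-.022*n
E
python3 - <<'E'
from h import *
S=[[.1,.5,2.2,0,.3,-1.4],[.1,.5,2.2,0,.3,1.7],[-.5,.5,2.,0,.5,-1.4],[-.5,.5,2.,0,.5,1.4]]
F=np.diag([-1,-1,1])
def show(nm,p,T):
    for f,M in(("n",np.eye(3)),("flip",F)):
        g=[q.round(2) for q,e in ik(p,T@M,S) if e<.01]; print(nm,f,p.round(3),g[0] if g else "none")
for nm,m in(("A",mA),("B",mB)):
    for up in(0,.1):
        p,T=tcp(m,12.7,30); show(nm+str(up),p+up*n,T)
for yaw in(-10.9,169.1):
    for z in(.093,.16,.25):
        p,T=tcp(np.array([.506,-.221,z]),yaw,0); show(f"well {yaw} {z}",p,T)
E
```

```text
A0 n [0.469 0.139 0.059] [ 0.03  0.65  2.1   0.35  0.14 -2.11]
A0 flip [0.469 0.139 0.059] [0.03 0.65 2.1  0.35 0.14 1.04]
A0.1 n [0.42  0.128 0.145] [ 0.    0.4   2.17  0.18  0.32 -1.95]
A0.1 flip [0.42  0.128 0.145] [0.   0.4  2.17 0.18 0.32 1.19]
B0 n [0.443 0.254 0.059] [ 0.32  0.66  2.03 -0.13  0.19 -1.35]
B0 flip [0.443 0.254 0.059] [ 0.32  0.66  2.03 -0.13  0.19  1.79]
B0.1 n [0.394 0.243 0.146] [ 0.33  0.43  2.1  -0.08  0.36 -1.39]
B0.1 flip [0.394 0.243 0.146] [ 0.33  0.43  2.1  -0.08  0.36  1.75]
well -10.9 0.093 n [ 0.495 -0.219  0.087] [-0.57  0.73  1.58 -0.11  1.08 -1.89]
well -10.9 0.093 flip [ 0.495 -0.219  0.087] [-0.57  0.73  1.58 -0.11  1.08  1.25]
well -10.9 0.16 n [ 0.495 -0.219  0.154] [-0.57  0.63  1.55 -0.1   1.21 -1.9 ]
well -10.9 0.16 flip [ 0.495 -0.219  0.154] [-0.57  0.63  1.55 -0.1   1.21  1.24]
well -10.9 0.25 n [ 0.495 -0.219  0.244] [-0.57  0.52  1.47 -0.1   1.4  -1.92]
well -10.9 0.25 flip [ 0.495 -0.219  0.244] [-0.57  0.52  1.47 -0.1   1.4   1.22]
well 169.1 0.093 n [ 0.517 -0.223  0.087] [-0.67  0.63  1.9   0.31  0.4   0.82]
well 169.1 0.093 flip [ 0.517 -0.223  0.087] [-0.67  0.63  1.9   0.31  0.4  -2.32]
well 169.1 0.16 n [ 0.517 -0.223  0.154] [-0.67  0.5   1.86  0.22  0.56  0.92]
well 169.1 0.16 flip [ 0.517 -0.223  0.154] [-0.67  0.5   1.86  0.22  0.56 -2.22]
well 169.1 0.25 n [ 0.517 -0.223  0.244] [-0.67  0.35  1.77  0.17  0.79  0.99]
well 169.1 0.25 flip [ 0.517 -0.223  0.244] [-0.67  0.35  1.77  0.17  0.79 -2.15]
```

Run:
```python
from h import *
s=sense(); T0=R.from_quat(s["tool_rot"]).as_matrix(); c=get_calibration("wrist"); print("cam in tool",T0.T@(c["xyz"]-s["tcp_pos"]))
p,T=tcp(mA,12.7,30); plan(p+.085*n,T,6); print("then down in tool axes", T.T@(-n)*85, p)
```

```text
cam in tool [ 0.0761 -0.0001 -0.1352]
6 x [-0.92, -0.04, -0.2] [1.1, 0.6, -2.2] norms 0.94 2.5
then down in tool axes [-21.9401   0.0207  82.0855] [0.4688 0.139  0.0589]
```

Call:
{"api": "play_rows", "payload": {"rows": [[[-0.92, 0, -0.2], [1.1, 0.6, -2.2], 0], [[-0.92, 0, -0.2], [1.1, 0.6, -2.2], 0], [[-0.92, 0, -0.2], [1.1, 0.6, -2.2], 0], [[-0.92, 0, -0.2], [1.1, 0.6, -2.2], 0], [[-0.92, 0, -0.2], [1.1, 0.6, -2.2], 0], [[-0.92, 0, -0.2], [1.1, 0.6, -2.2], 0], [[0, 0, 0], [0, 0, 0], 0], [[0, 0, 0], [0, 0, 0], 0]]}}

```text
t: 3.57
tcp_pos: [0.4223, 0.1284, 0.1308]
tool_rot: [-0.109, 0.986, 0.013, 0.124]
force: [1.1, -0.1, -0.1]
finger_gap: 1.003
gripper_force: 0.0
```

Run:
```python
from h import *
s=sense(); p,T=tcp(mA,12.7,30); print(s["q"],s["tcp_pos"],"goal",p+.085*n,R.from_matrix(R.from_quat(s["tool_rot"]).as_matrix().T@T).as_rotvec(True))
plan(p+.045*n,T,8); plan(p,T,12)
```

```text
[ 0.006   0.4421  2.1637  0.1766  0.2963 -1.948 ] [0.4223 0.1284 0.1308] goal [0.4274 0.1296 0.1325] [-0.0854 -0.7272 -0.0545]
8 x [-0.01, -0.09, -0.01] [-2.0, 0.0, 4.8] norms 0.09 5.2
12 x [-0.01, -0.06, -0.0] [-2.3, 0.0, 6.8] norms 0.06 7.2
```

Call:
{"api": "play_rows", "payload": {"rows": [[[0, -0.06, 0], [-2.3, 0, 6.8], 0], [[0, -0.06, 0], [-2.3, 0, 6.8], 0], [[0, -0.06, 0], [-2.3, 0, 6.8], 0], [[0, -0.06, 0], [-2.3, 0, 6.8], 0], [[0, -0.06, 0], [-2.3, 0, 6.8], 0], [[0, -0.06, 0], [-2.3, 0, 6.8], 0], [[0, -0.06, 0], [-2.3, 0, 6.8], 0], [[0, -0.06, 0], [-2.3, 0, 6.8], 0], [[0, -0.06, 0], [-2.3, 0, 6.8], 0], [[0, -0.06, 0], [-2.3, 0, 6.8], 0], [[0, -0.06, 0], [-2.3, 0, 6.8], 0], [[0, -0.06, 0], [-2.3, 0, 6.8], 0]]}}

```text
t: 4.57
tcp_pos: [0.4703, 0.1386, 0.0586]
tool_rot: [-0.109, 0.985, 0.014, 0.13]
force: [0.5, -0.3, 0.8]
finger_gap: 0.998
gripper_force: 0.0
```

Run:
```python
from h import *
s=sense(); p,T=tcp(mA,12.7,30); print(s["q"],s["tcp_pos"],"goal",p,s["force"])
plan(p,T,2)
pic,d,W=cloud("scene"); save("s1.png",pic[150:260,300:460].repeat(4,0).repeat(4,1))
```

```text
[ 0.0283  0.6484  2.0986  0.3494  0.1447 -2.1026] [0.4703 0.1386 0.0586] goal [0.4688 0.139  0.0589] [ 0.523  -0.3407  0.8229]
2 x [-0.02, 0.04, -0.03] [0.7, 0.3, -0.3] norms 0.05 0.8
```

View pics/s1.png

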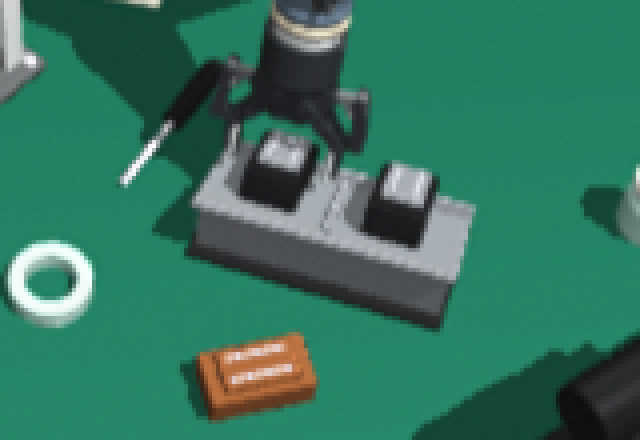

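The gripper straddles pack A (crop px 280,165), with one finger on each side. Closing.

Call:
{"api": "play_rows", "payload": {"rows": [[[0, 0, 0], [1.4, 0.5, 0], 0.3], [[0, 0, 0], [0, 0, 0], 0.6], [[0, 0, 0], [0, 0, 0], 1], [[0, 0, 0], [0, 0, 0], 1], [[0, 0, 0], [0, 0, 0], 1], [[0, 0, 0], [0, 0, 0], 1], [[0, 0, 0], [0, 0, 0], 1], [[0, 0, 0], [0, 0, 0], 1]], "grip_force": 60}}

```text
t: 5.28
tcp_pos: [0.4675, 0.139, 0.0592]
tool_rot: [-0.109, 0.985, 0.015, 0.13]
force: [-2.7, 2.3, 6.7]
finger_gap: 0.643
gripper_force: 65.0
```

Call:
{"api": "play_rows", "payload": {"rows": [[[0, 0, 0], [0.5, 0, -2], 1], [[0, 0, 0], [1.3, 0, -5], 1], [[0, 0, 0], [2, 0, -8], 1], [[0, 0, 0], [2, 0, -8], 1], [[0, 0, 0], [2, 0, -8], 1], [[0, 0, 0], [2, 0, -8], 1], [[0, 0, 0], [2, 0, -8], 1], [[0, 0, 0], [2, 0, -8], 1], [[0, 0, 0], [2, 0, -8], 1], [[0, 0, 0], [0, 0, 0], 1], [[0, 0, 0], [0, 0, 0], 1]]}}

```text
t: 6.2
tcp_pos: [0.4377, 0.1318, 0.1163]
tool_rot: [-0.109, 0.985, 0.014, 0.131]
force: [0.5, -0.7, -4.6]
finger_gap: 0.647
gripper_force: 64.3
```

Run:
```python
from h import *
s=sense(); p,T=tcp(mA,12.7,30); print(s["q"],s["tcp_pos"],s["force"],s["finger_gap"],s["gripper_force"])
T0=R.from_quat(s["tool_rot"]).as_matrix()
# goal: pre-place
g,Tg=tcp(np.array([.506,-.221,.23]),169.1,0)
# two stages: first translate up/yaw midway
mid=np.array([.50,-.04,.30]); 
Rm=R.from_euler("z",90,degrees=True).as_matrix()@frame(0,0)
print("down check rot to mid"); plan(g,Tg,30)
```

```text
[ 0.0123  0.4896  2.1488  0.2178  0.25   -1.9833] [0.4377 0.1318 0.1163] [ 0.4757 -0.6573 -4.5609] 0.6466036294513212 64.27124977111816
down check rot to mid
30 x [-0.01, 0.28, -5.24] [16.8, -3.7, -3.0] norms 5.24 17.5
```

```bash
sed -i 's/def plan(pt,Rt,n,p0=None,R0=None):/def plan(pt,Rt,n,p0=None,R0=None,rv=None):/; s#    rv=R.from_matrix(R0.T@Rt).as_rotvec()/n; r=#    rv=R.from_matrix(R0.T@Rt).as_rotvec()/n if rv is None else np.radians(rv); r=#' h.py
python3 - <<'E'
from h import *
V=frame(12.7,0); a=np.array([.48,.03,.27]); b=np.array([.52,-.215,.27])
plan(a,V,10)
plan(b,None,36,a,V,[0,0,203.6/36])
E
```

```text
10 x [-0.0, 1.51, -0.01] [-3.7, -10.9, -15.1] norms 1.51 19.0
36 x [0.0, 0.0, 5.66] [-12.3, 2.4, -0.0] norms 5.66 12.5
```

Call:
{"api": "play_rows", "payload": {"rows": [[[0, 1.51, 0], [-3.7, -10.9, -15.1], 1], [[0, 1.51, 0], [-3.7, -10.9, -15.1], 1], [[0, 1.51, 0], [-3.7, -10.9, -15.1], 1], [[0, 1.51, 0], [-3.7, -10.9, -15.1], 1], [[0, 1.51, 0], [-3.7, -10.9, -15.1], 1], [[0, 1.51, 0], [-3.7, -10.9, -15.1], 1], [[0, 1.51, 0], [-3.7, -10.9, -15.1], 1], [[0, 1.51, 0], [-3.7, -10.9, -15.1], 1], [[0, 1.51, 0], [-3.7, -10.9, -15.1], 1], [[0, 1.51, 0], [-3.7, -10.9, -15.1], 1]]}}

```text
t: 7.03
tcp_pos: [0.4758, 0.0283, 0.2701]
tool_rot: [-0.11, 0.994, -0.0, -0.001]
force: [1.5, -0.5, -5.1]
finger_gap: 0.641
gripper_force: 66.0
```

Call:
{"api": "play_rows", "payload": {"rows": [[[0, 0, 4], [0, 0, 0], 1], [[0, 0, 6.8], [0, 0, 0], 1], [[0, 0, 6.8], [0, 0, 0], 1], [[0, 0, 6.8], [0, 0, 0], 1], [[0, 0, 6.8], [0, 0, 0], 1], [[0, 0, 6.8], [0, 0, 0], 1], [[0, 0, 6.8], [0, 0, 0], 1], [[0, 0, 6.8], [0, 0, 0], 1], [[0, 0, 6.8], [0, 0, 0], 1], [[0, 0, 6.8], [0, 0, 0], 1], [[0, 0, 6.8], [0, 0, 0], 1], [[0, 0, 6.8], [0, 0, 0], 1]]}}

```text
t: 8.03
tcp_pos: [0.4757, 0.0289, 0.2691]
tool_rot: [0.548, 0.836, -0.0, -0.001]
force: [-0.5, -0.1, -3.8]
finger_gap: 0.647
gripper_force: 65.9
```

Call:
{"api": "play_rows", "payload": {"rows": [[[0, 0, 6.8], [0, 0, 0], 1], [[0, 0, 6.8], [0, 0, 0], 1], [[0, 0, 6.8], [0, 0, 0], 1], [[0, 0, 6.8], [0, 0, 0], 1], [[0, 0, 6.8], [0, 0, 0], 1], [[0, 0, 6.8], [0, 0, 0], 1], [[0, 0, 6.8], [0, 0, 0], 1], [[0, 0, 6.8], [0, 0, 0], 1], [[0, 0, 6.8], [0, 0, 0], 1], [[0, 0, 6.8], [0, 0, 0], 1], [[0, 0, 6.8], [0, 0, 0], 1], [[0, 0, 6.8], [0, 0, 0], 1]]}}

```text
t: 9.03
tcp_pos: [0.4758, 0.0289, 0.2691]
tool_rot: [0.962, 0.275, -0.001, -0.0]
force: [0.1, -0.2, -4.2]
finger_gap: 0.643
gripper_force: 65.9
```

Run:
```python
from h import *
s=sense(); print(s["q"],s["tcp_pos"],s["force"],s["finger_gap"])
g,Tg=tcp(np.array([.506,-.221,.215]),169.1,0); plan(g,Tg,16)
```

```text
[-0.1743  0.2884  1.7556 -0.0002  1.0986  0.84  ] [0.4758 0.0289 0.2691] [ 0.1487 -0.1736 -4.1579] 0.6426336368382305
16 x [-0.35, 0.9, 2.66] [-0.5, 16.2, 4.0] norms 2.83 16.7
```

Call:
{"api": "play_rows", "payload": {"rows": [[[-0.35, 0.9, 2.66], [-0.5, 16.2, 4.0], 1], [[-0.35, 0.9, 2.66], [-0.5, 16.2, 4.0], 1], [[-0.35, 0.9, 2.66], [-0.5, 16.2, 4.0], 1], [[-0.35, 0.9, 2.66], [-0.5, 16.2, 4.0], 1], [[-0.35, 0.9, 2.66], [-0.5, 16.2, 4.0], 1], [[-0.35, 0.9, 2.66], [-0.5, 16.2, 4.0], 1], [[-0.35, 0.9, 2.66], [-0.5, 16.2, 4.0], 1], [[-0.35, 0.9, 2.66], [-0.5, 16.2, 4.0], 1]]}}

```text
t: 9.7
tcp_pos: [0.5243, -0.0921, 0.2387]
tool_rot: [0.993, 0.094, 0.066, 0.006]
force: [0.4, -0.4, -4.4]
finger_gap: 0.641
gripper_force: 66.0
```

Call:
{"api": "play_rows", "payload": {"rows": [[[-0.35, 0.9, 2.66], [-0.5, 16.2, 4.0], 1], [[-0.35, 0.9, 2.66], [-0.5, 16.2, 4.0], 1], [[-0.35, 0.9, 2.66], [-0.5, 16.2, 4.0], 1], [[-0.35, 0.9, 2.66], [-0.5, 16.2, 4.0], 1], [[-0.35, 0.9, 2.66], [-0.5, 16.2, 4.0], 1], [[-0.35, 0.9, 2.66], [-0.5, 16.2, 4.0], 1], [[-0.35, 0.9, 2.66], [-0.5, 16.2, 4.0], 1], [[-0.35, 0.9, 2.66], [-0.5, 16.2, 4.0], 1], [[0, 0, 0], [0, 0, 0], 1], [[0, 0, 0], [0, 0, 0], 1]]}}

```text
t: 10.53
tcp_pos: [0.5289, -0.2211, 0.2088]
tool_rot: [0.987, -0.092, 0.129, 0.011]
force: [0.3, 1.4, -4.7]
finger_gap: 0.642
gripper_force: 66.1
```

Run:
```python
from h import *
s=sense(); g,Tg=tcp(np.array([.506,-.221,.215]),169.1,0); print(s["q"],s["tcp_pos"],"goal",g,s["force"]); plan(g,Tg,2)
z=np.load("pics/top0.npz")
for cam in("top","scene"):
    p,d,W=cloud(cam); 
    # black/grey pack points above the mouth, below the gripper: region around centre
    Q=W[(np.hypot(W[...,0]-.506,W[...,1]+.221)<.07)&(W[...,2]>.17)&(W[...,2]<.245)]
    yaw=np.radians(-10.9); e=np.array([np.cos(yaw),np.sin(yaw)]); f=np.array([-e[1],e[0]])
    x=(Q[:,:2]-[.506,-.221])@e; y=(Q[:,:2]-[.506,-.221])@f
    print(cam,len(Q),np.percentile(x,[1,99]),np.percentile(y,[1,99]),np.percentile(Q[:,2],[1,50,99]))
    save(cam+"2.png",np.ascontiguousarray((p[170:270,350:450] if cam=="top" else p[100:200,230:330]).repeat(5,0).repeat(5,1)))
a=cv2.imread("pics/top2.png");b=cv2.imread("pics/scene2.png"); cv2.imwrite("pics/both2.png",cv2.resize(np.hstack([a,b]),(800,400)))
```

```text
[-0.6512  0.4198  1.7829  0.1795  0.7136  0.9828] [ 0.5289 -0.2211  0.2088] goal [ 0.5167 -0.2231  0.2094] [ 0.2705  1.384  -4.676 ]
2 x [-0.07, 0.03, 0.12] [-5.5, 2.1, -1.8] norms 0.14 6.2
top 139 [-0.0001  0.0629] [-0.0074  0.0404] [0.2009 0.2287 0.2407]
scene 345 [-0.0282  0.0664] [-0.0302  0.0476] [0.1925 0.2262 0.2424]
```

View pics/both2.png

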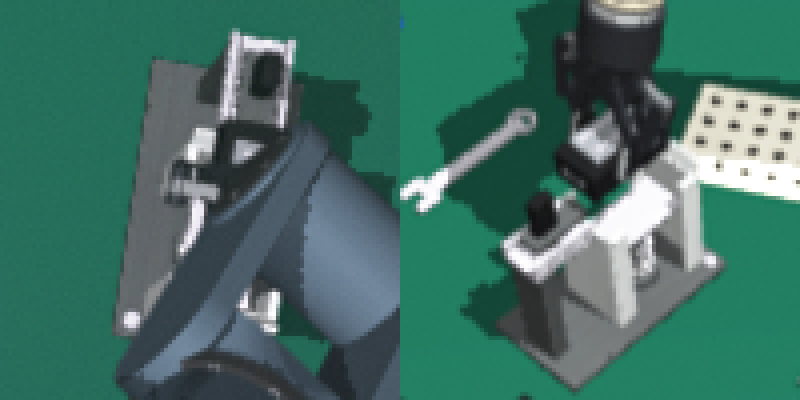

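Call:
{"api": "play_rows", "payload": {"rows": [[[0, 0, 0.1], [-3.7, 1.4, -1.2], 1], [[0, 0, 0.1], [-3.7, 1.4, -1.2], 1], [[0, 0, 0], [-3.7, 1.4, -1.2], 1], [[0, 0, 0], [0, 0, 0], 1], [[0, 0, 0], [0, 0, 0], 1]]}}

```text
t: 11.05
tcp_pos: [0.5171, -0.2225, 0.2107]
tool_rot: [0.987, -0.093, 0.131, 0.012]
force: [0.3, -0.9, -4.8]
finger_gap: 0.644
gripper_force: 66.0
```

```bash
cat > meas.py <<'E'
from h import *
import sys
def meas(zc):
    s=sense(); print("t",s["t"],s["tcp_pos"],s["force"],s["q"].round(2))
    p,d,W=cloud("scene"); yaw=np.radians(-10.9); e=np.array([np.cos(yaw),np.sin(yaw)]); f=np.array([-e[1],e[0]])
    X=np.dstack([(W[...,:2]-[.506,-.221])@e,(W[...,:2]-[.506,-.221])@f,W[...,2]-zc])*1000
    lum=p.max(2)
    near=(abs(X[...,0])<75)&(abs(X[...,1])<33)
    blk=near&(lum<90)&(abs(X[...,2])<24)
    ef=blk&(X[...,0]>40)&(X[...,2]<10)&(X[...,2]>-18); Q=X[ef]; print("end face",len(Q),np.median(Q,0),"y range",np.percentile(Q[:,1],[2,98]),"x",np.percentile(Q[:,0],[10,90]))
    hd=near&(lum>=100)&(X[...,2]>12)&(X[...,2]<32); Q=X[hd]
    if len(Q)>20:
        c=np.median(Q,0); Q=Q[abs(Q[:,2]-c[2])<4]; A=np.c_[Q[:,:2],np.ones(len(Q))]; print("head",len(Q),c,"x",np.percentile(Q[:,0],[2,98]),"y",np.percentile(Q[:,1],[2,98]),"slopes",np.linalg.lstsq(A,Q[:,2],rcond=None)[0])
    return p,W,X
E
python3 - <<'E'
from meas import *
g,Tg=tcp(np.array([.506,-.221,.215]),169.1,0); print(g); plan(g,Tg,2); meas(.215)
E
```

```text
[ 0.5167 -0.2231  0.2094]
2 x [-0.05, -0.04, 0.06] [-0.3, 0.3, 0.6] norms 0.08 0.7
t 11.05 [ 0.5171 -0.2225  0.2107] [ 0.3281 -0.8656 -4.8144] [-0.67  0.4   1.81  0.19  0.71  0.96]
end face 67 [52.2755 14.0441 -1.0657] y range [-25.5346  31.3963] x [44.0415 55.3058]
head 78 [16.6156 -0.2378 18.9733] x [-10.7993  37.593 ] y [-18.8901  21.3934] slopes [-0.0081  0.0353 19.2627]
```

Call:
{"api": "play_rows", "payload": {"rows": [[[0, 0, 0], [-1.7, 1, 0.1], 1], [[0, 0, 0], [-2.1, 0, 7.7], 1], [[0, 0, 0], [-2.1, 0, 7.7], 1], [[0, 0, 0], [-2.1, 0, 7.7], 1], [[0, 0, 0], [-2.1, 0, 7.7], 1], [[0, 0, 0], [-1.3, 0, 4.8], 1], [[0, 0, 0], [0, 0, 0], 1], [[0, 0, 0], [0, 0, 0], 1]]}}

```text
t: 11.77
tcp_pos: [0.5153, -0.2232, 0.1723]
tool_rot: [0.987, -0.093, 0.13, 0.011]
force: [-0.3, -1.3, -4.2]
finger_gap: 0.644
gripper_force: 66.0
```

Run:
```python
from meas import *
s=sense(); 
p,T=tcp(np.array([.5042,-.2215,.125]),169.1,0); print(p,s["tcp_pos"]); plan(p,T,8)
meas(s["tcp_pos"][2]+.0055)
```

```text
[ 0.5149 -0.2236  0.1194] [ 0.5153 -0.2232  0.1723]
8 x [-0.02, -0.0, 0.01] [-1.8, 0.1, 6.4] norms 0.02 6.6
t 11.7667 [ 0.5153 -0.2232  0.1723] [-0.3421 -1.2596 -4.161 ] [-0.67  0.47  1.85  0.21  0.61  0.92]
end face 69 [50.8855  7.1999 -1.0603] y range [-24.7333  30.5295] x [43.6737 53.3295]
head 78 [16.3609 -0.5531 18.5694] x [-7.9049 37.017 ] y [-17.3729  24.6972] slopes [ 0.0239  0.0129 17.9244]
```

Call:
{"api": "play_rows", "payload": {"rows": [[[0, 0, 0], [-1.6, 0, 5.8], 1], [[0, 0, 0], [-1.6, 0, 5.8], 1], [[0, 0, 0], [-1.6, 0, 5.8], 1], [[0, 0, 0], [-1.6, 0, 5.8], 1], [[0, 0, 0], [0, 0, 0], 1]]}}

```text
t: 12.23
tcp_pos: [0.5145, -0.2227, 0.1474]
tool_rot: [0.987, -0.093, 0.129, 0.011]
force: [0.2, 0.2, -4.7]
finger_gap: 0.635
gripper_force: 66.0
```

Call:
{"api": "play_rows", "payload": {"rows": [[[0, 0, 0], [-1.6, 0, 5.8], 1], [[0, 0, 0], [-1.6, 0, 5.8], 1], [[0, 0, 0], [-1.6, 0, 5.8], 1], [[0, 0, 0], [0, 0, 0], 1], [[0, 0, 0], [0, 0, 0], 1]]}}

```text
t: 12.65
tcp_pos: [0.515, -0.223, 0.1303]
tool_rot: [0.987, -0.093, 0.13, 0.011]
force: [-0.0, -0.3, -3.3]
finger_gap: 0.646
gripper_force: 66.0
```

Call:
{"api": "play_rows", "payload": {"rows": [[[0, 0, 0], [-0.8, 0, 2.9], 1], [[0, 0, 0], [-0.8, 0, 2.9], 1], [[0, 0, 0], [-0.8, 0, 2.9], 1], [[0, 0, 0], [0, 0, 0], 1], [[0, 0, 0], [0, 0, 0], 1], [[0, 0, 0], [0, 0, 0], 1]]}}

```text
t: 13.15
tcp_pos: [0.5153, -0.2233, 0.122]
tool_rot: [0.987, -0.093, 0.131, 0.012]
force: [-0.0, -0.2, -4.3]
finger_gap: 0.642
gripper_force: 66.0
```

Call:
{"api": "play_rows", "payload": {"rows": [[[0, 0, 0], [-0.8, 0, 2.9], 1], [[0, 0, 0], [-0.8, 0, 2.9], 1], [[0, 0, 0], [-0.8, 0, 2.9], 1], [[0, 0, 0], [0, 0, 0], 1], [[0, 0, 0], [0, 0, 0], 1], [[0, 0, 0], [0, 0, 0], 1]]}}

```text
t: 13.65
tcp_pos: [0.5152, -0.2233, 0.1129]
tool_rot: [0.987, -0.093, 0.131, 0.012]
force: [0.1, -0.7, -2.7]
finger_gap: 0.64
gripper_force: 66.2
```

Run:
```python
from h import *
f=[]
for _ in range(4):
    snapshot("top"); s=sense(); f.append(s["force"])
print(np.array(f),s["tcp_pos"],s["t"])
```

```text
[[-0.0389 -0.8677 -3.7802]
 [-0.0133 -0.0201 -3.6914]
 [-0.3339 -0.1627 -3.4751]
 [-0.1032 -0.8696 -3.3793]] [ 0.5152 -0.2233  0.113 ] 13.85
```

Call:
{"api": "play_rows", "payload": {"rows": [[[0, 0, 0], [-0.8, 0, 2.9], 1], [[0, 0, 0], [-0.8, 0, 2.9], 1], [[0, 0, 0], [-0.8, 0, 2.9], 1], [[0, 0, 0], [-0.8, 0, 2.9], 1], [[0, 0, 0], [-0.8, 0, 2.9], 1], [[0, 0, 0], [-0.8, 0, 2.9], 1], [[0, 0, 0], [0, 0, 0], 1], [[0, 0, 0], [0, 0, 0], 1], [[0, 0, 0], [0, 0, 0], 1]]}}

```text
t: 14.6
tcp_pos: [0.5153, -0.2234, 0.0949]
tool_rot: [0.987, -0.093, 0.131, 0.012]
force: [1.4, 0.4, -1.5]
finger_gap: 0.638
gripper_force: 66.4
```

Run:
```python
from h import *
f=[]
for _ in range(5):
    snapshot("top"); s=sense(); f.append(s["force"])
print(np.mean(f,0),np.std(f,0),s["tcp_pos"],s["t"],s["q"])
```

```text
[ 1.0886  0.0639 -0.5482] [0.486  0.3036 0.3376] [ 0.5152 -0.2233  0.0951] 14.85 [-0.6725  0.6075  1.9001  0.306   0.4172  0.8196]
```

Call:
{"api": "play_rows", "payload": {"rows": [[[0, 0, 0], [-0.4, 0, 1.6], 1], [[0, 0, 0], [-0.4, 0, 1.6], 1], [[0, 0, 0], [0, 0, 0], 1], [[0, 0, 0], [0, 0, 0], 1], [[0, 0, 0], [0, 0, 0], 1]]}}

```text
t: 15.27
tcp_pos: [0.5153, -0.2233, 0.0915]
tool_rot: [0.987, -0.093, 0.131, 0.012]
force: [0.7, 0.1, -0.6]
finger_gap: 0.645
gripper_force: 66.5
```

Run:
```python
from h import *
f=[]
for _ in range(6):
    snapshot("top"); s=sense(); f.append(s["force"])
print(np.mean(f,0),np.std(f,0),s["tcp_pos"],s["t"])
```

```text
[ 1.4359 -0.3831  0.0688] [0.3095 0.3894 0.4822] [ 0.5152 -0.2233  0.0916] 15.5667
```

Carried (Fz ≈ 0). Release gently and look.

Call:
{"api": "play_rows", "payload": {"rows": [[[0, 0, 0], [0, 0, 0], 0.3], [[0, 0, 0], [0, 0, 0], 0.25], [[0, 0, 0], [0, 0, 0], 0.2], [[0, 0, 0], [0, 0, 0], 0.1], [[0, 0, 0], [0, 0, 0], 0], [[0, 0, 0], [0, 0, 0], 0], [[0, 0, 0], [0, 0, 0], 0], [[0, 0, 0], [0, 0, 0], 0]]}}

```text
t: 16.23
tcp_pos: [0.5151, -0.2232, 0.0916]
tool_rot: [0.987, -0.093, 0.131, 0.012]
force: [-0.4, 0.3, 0.2]
finger_gap: 1.0
gripper_force: 0.0
```

Run:
```python
from meas import *
p,W,X=meas(.1); s=sense(); print(s["finger_gap"],s["force"])
save("s3.png",np.ascontiguousarray(p[100:210,225:335].repeat(5,0).repeat(5,1)))
```

```text
t 16.2333 [ 0.5151 -0.2232  0.0916] [-0.3919  0.2518  0.1711] [-0.67  0.61  1.9   0.31  0.41  0.81]
  return _methods._mean(a, axis=axis, dtype=dtype,
  ret = um.true_divide(
Traceback (most recent call last):
  File "meas.py", line 10, in meas
    ef=blk&(X[...,0]>40)&(X[...,2]<10)&(X[...,2]>-18); Q=X[ef]; print("end face",len(Q),np.median(Q,0),"y range",np.percentile(Q[:,1],[2,98]),"x",np.percentile(Q[:,0],[10,90]))
                                                                                                                 ~~~~~~~~~~~~~^^^^^^^^^^^^^^^
IndexError: index -1 is out of bounds for axis 0 with size 0
```

Call:
{"api": "play_rows", "payload": {"rows": [[[0, 0, 0], [1, 0, -3.9], 0], [[0, 0, 0], [2.1, 0, -7.7], 0], [[0, 0, 0], [3.9, 0, -14.5], 0], [[0, 0, 0], [3.9, 0, -14.5], 0], [[0, 0, 0], [3.9, 0, -14.5], 0], [[0, 0, 0], [3.9, 0, -14.5], 0], [[0, 0, 0], [3.9, 0, -14.5], 0], [[0, 0, 0], [3.9, 0, -14.5], 0], [[0, 0, 0], [3.9, 0, -14.5], 0], [[0, 0, 0], [3.9, 0, -14.5], 0], [[0, 0, 0], [3.9, 0, -14.5], 0], [[0, 0, 0], [3.9, 0, -14.5], 0]]}}

```text
t: 17.28
tcp_pos: [0.5147, -0.2233, 0.2553]
tool_rot: [0.987, -0.093, 0.131, 0.012]
force: [0.3, 0.2, -0.2]
finger_gap: 0.996
gripper_force: 0.0
```

Run:
```python
from h import *
s=sense(); print(s["t"],s["tcp_pos"],s["q"])
p,d,W=cloud("wrist"); save("w3.png",p)
yaw=np.radians(-10.9); e=np.array([np.cos(yaw),np.sin(yaw)]); f=np.array([-e[1],e[0]])
X=np.dstack([(W[...,:2]-[.506,-.221])@e,(W[...,:2]-[.506,-.221])@f,W[...,2]])*1000
near=(abs(X[...,0])<52)&(abs(X[...,1])<32)&(X[...,2]>95)&(X[...,2]<135)
Q=X[near&(p.min(2)>100)]; z=np.median(Q[:,2]); Q=Q[abs(Q[:,2]-z)<4]
print(len(Q),"head z",z,np.percentile(Q,[1,99],0)); A=np.c_[Q[:,:2],np.ones(len(Q))]; print("slopes",np.linalg.lstsq(A,Q[:,2],rcond=None)[0])
V=frame(169.1,0)
a=np.array([.48,.03,.27]); plan(a,V,16)
```

```text
17.2833 [ 0.5147 -0.2233  0.2553] [-0.6728  0.3358  1.761   0.1677  0.8178  0.9853]
3018 head z 118.3538819966346 [[-35.4761 -20.3197 116.5361]
 [ 33.0461  18.5286 120.3953]]
slopes [ -0.0021  -0.0002 118.421 ]
16 x [0.01, -0.97, 0.01] [-5.1, -15.2, -1.4] norms 0.97 16.1
```

View pics/w3.png

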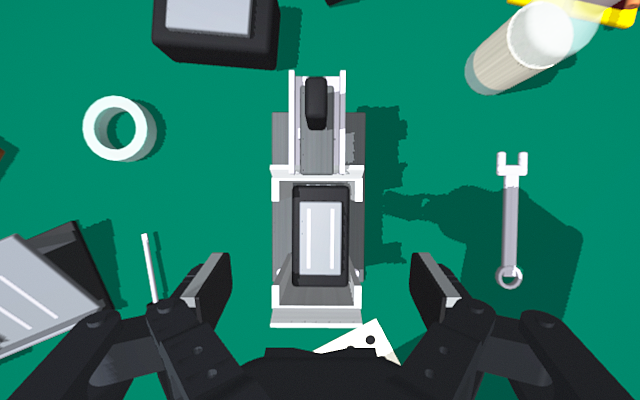

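Pack A lies level and centred (head px 320,237; offset about 1 mm; slope < 0.005). The knob is at px (316,103). Next, back for pack B.

Call:
{"api": "play_rows", "payload": {"rows": [[[0, -0.97, 0], [-5.1, -15.2, -1.4], 0], [[0, -0.97, 0], [-5.1, -15.2, -1.4], 0], [[0, -0.97, 0], [-5.1, -15.2, -1.4], 0], [[0, -0.97, 0], [-5.1, -15.2, -1.4], 0], [[0, -0.97, 0], [-5.1, -15.2, -1.4], 0], [[0, -0.97, 0], [-5.1, -15.2, -1.4], 0], [[0, -0.97, 0], [-5.1, -15.2, -1.4], 0], [[0, -0.97, 0], [-5.1, -15.2, -1.4], 0], [[0, -0.97, 0], [-5.1, -15.2, -1.4], 0], [[0, -0.97, 0], [-5.1, -15.2, -1.4], 0], [[0, -0.97, 0], [-5.1, -15.2, -1.4], 0], [[0, -0.97, 0], [-5.1, -15.2, -1.4], 0]]}}

```text
t: 18.33
tcp_pos: [0.4867, -0.0316, 0.2602]
tool_rot: [0.995, -0.094, 0.029, 0.002]
force: [0.4, 0.6, 0.8]
finger_gap: 0.996
gripper_force: 0.0
```

Call:
{"api": "play_rows", "payload": {"rows": [[[0, -0.97, 0], [-5.1, -15.2, -1.4], 0], [[0, -0.97, 0], [-5.1, -15.2, -1.4], 0], [[0, -0.97, 0], [-5.1, -15.2, -1.4], 0], [[0, -0.97, 0], [-5.1, -15.2, -1.4], 0], [[0, 0, -6.8], [0, 0, 0], 0], [[0, 0, -6.8], [0, 0, 0], 0], [[0, 0, -6.8], [0, 0, 0], 0], [[0, 0, -6.8], [0, 0, 0], 0], [[0, 0, -6.8], [0, 0, 0], 0], [[0, 0, -6.8], [0, 0, 0], 0], [[0, 0, -6.8], [0, 0, 0], 0], [[0, 0, -6.8], [0, 0, 0], 0]]}}

```text
t: 19.33
tcp_pos: [0.478, 0.0311, 0.2651]
tool_rot: [0.927, 0.374, -0.003, -0.002]
force: [1.0, 0.3, -0.4]
finger_gap: 0.999
gripper_force: 0.0
```

Call:
{"api": "play_rows", "payload": {"rows": [[[0, 0, -6.8], [0, 0, 0], 0], [[0, 0, -6.8], [0, 0, 0], 0], [[0, 0, -6.8], [0, 0, 0], 0], [[0, 0, -6.8], [0, 0, 0], 0], [[0, 0, -6.8], [0, 0, 0], 0], [[0, 0, -6.8], [0, 0, 0], 0], [[0, 0, -6.8], [0, 0, 0], 0], [[0, 0, -6.8], [0, 0, 0], 0], [[0, 0, -6.8], [0, 0, 0], 0], [[0, 0, -6.8], [0, 0, 0], 0], [[0, 0, -6.8], [0, 0, 0], 0], [[0, 0, -6.8], [0, 0, 0], 0]]}}

```text
t: 20.33
tcp_pos: [0.478, 0.0311, 0.2651]
tool_rot: [0.457, 0.889, -0.001, -0.004]
force: [-0.0, -0.1, -0.5]
finger_gap: 1.0
gripper_force: 0.0
```

Run:
```python
from h import *
s=sense(); print(s["t"],s["tcp_pos"],s["q"])
p,T=tcp(mB,12.7,30); T0=R.from_quat(s["tool_rot"]).as_matrix(); print(R.from_matrix(T0.T@T).as_rotvec(True)); plan(p+.1*n,T,20)
```

```text
20.3333 [0.478  0.0311 0.2651] [-0.1694  0.2995  1.7517  0.0011  1.0982 -0.7906]
[ -8.8206 -13.7123 -66.7453]
20 x [-0.44, -0.69, -3.34] [8.7, 8.8, 5.1] norms 3.44 13.4
```

Call:
{"api": "play_rows", "payload": {"rows": [[[-0.44, -0.69, -3.34], [8.7, 8.8, 5.1], 0], [[-0.44, -0.69, -3.34], [8.7, 8.8, 5.1], 0], [[-0.44, -0.69, -3.34], [8.7, 8.8, 5.1], 0], [[-0.44, -0.69, -3.34], [8.7, 8.8, 5.1], 0], [[-0.44, -0.69, -3.34], [8.7, 8.8, 5.1], 0], [[-0.44, -0.69, -3.34], [8.7, 8.8, 5.1], 0], [[-0.44, -0.69, -3.34], [8.7, 8.8, 5.1], 0], [[-0.44, -0.69, -3.34], [8.7, 8.8, 5.1], 0], [[-0.44, -0.69, -3.34], [8.7, 8.8, 5.1], 0], [[-0.44, -0.69, -3.34], [8.7, 8.8, 5.1], 0]]}}

```text
t: 21.17
tcp_pos: [0.4705, 0.1527, 0.2115]
tool_rot: [0.183, 0.981, 0.007, 0.067]
force: [0.1, 0.1, -0.1]
finger_gap: 0.998
gripper_force: 0.0
```

Call:
{"api": "play_rows", "payload": {"rows": [[[-0.44, -0.69, -3.34], [8.7, 8.8, 5.1], 0], [[-0.44, -0.69, -3.34], [8.7, 8.8, 5.1], 0], [[-0.44, -0.69, -3.34], [8.7, 8.8, 5.1], 0], [[-0.44, -0.69, -3.34], [8.7, 8.8, 5.1], 0], [[-0.44, -0.69, -3.34], [8.7, 8.8, 5.1], 0], [[-0.44, -0.69, -3.34], [8.7, 8.8, 5.1], 0], [[-0.44, -0.69, -3.34], [8.7, 8.8, 5.1], 0], [[-0.44, -0.69, -3.34], [8.7, 8.8, 5.1], 0], [[-0.44, -0.69, -3.34], [8.7, 8.8, 5.1], 0], [[-0.44, -0.69, -3.34], [8.7, 8.8, 5.1], 0], [[0, 0, 0], [0, 0, 0], 0], [[0, 0, 0], [0, 0, 0], 0]]}}

```text
t: 22.17
tcp_pos: [0.4053, 0.2484, 0.1474]
tool_rot: [-0.107, 0.986, 0.014, 0.13]
force: [-0.2, -0.5, 0.4]
finger_gap: 1.002
gripper_force: 0.0
```

Run:
```python
from h import *
s=sense(); print(s["t"],s["tcp_pos"],s["q"])
p,T=tcp(mB,12.7,30); print("goal",p+.1*n)
pic,d,W=cloud("wrist")
H=(W-hB)@n; m=((abs(H)<.006)&(pic.min(2)>95)).astype(np.uint8); B=Bz(12.7,30)
k,l,st,_=cv2.connectedComponentsWithStats(m)
for i in range(1,k):
    if st[i,4]>1500:
        Q=W[l==i]; r=cv2.minAreaRect(((Q-hB)@B[:,:2]*1000).astype(np.float32)); print(st[i,4],r,"h",np.median(H[l==i]))
plan(p,T,14)
```

```text
22.1667 [0.4053 0.2484 0.1474] [ 0.3337  0.4325  2.0657 -0.083   0.3847 -1.3808]
goal [0.3943 0.2432 0.1457]
5184 ((0.4274139404296875, 2.3591251373291016), (39.25705337524414, 69.62554931640625), 89.48706817626953) h 0.0001838577488129203
14 x [-0.01, 0.01, -0.02] [-0.9, -0.2, 6.8] norms 0.02 6.9
```

Call:
{"api": "play_rows", "payload": {"rows": [[[0, 0, 0], [-1, -0.2, 7.9], 0], [[0, 0, 0], [-1, -0.2, 7.9], 0], [[0, 0, 0], [-1, -0.2, 7.9], 0], [[0, 0, 0], [-1, -0.2, 7.9], 0], [[0, 0, 0], [-1, -0.2, 7.9], 0], [[0, 0, 0], [-1, -0.2, 7.9], 0], [[0, 0, 0], [-1, -0.1, 7.9], 0], [[0, 0, 0], [-1, -0.1, 7.9], 0], [[0, 0, 0], [-1, -0.1, 7.9], 0], [[0, 0, 0], [-1, -0.1, 7.9], 0], [[0, 0, 0], [-1, 0, 7.9], 0], [[0, 0, 0], [-1, 0, 6.5], 0]]}}

```text
t: 23.22
tcp_pos: [0.4415, 0.2546, 0.0595]
tool_rot: [-0.107, 0.986, 0.014, 0.13]
force: [0.3, 0.5, 0.4]
finger_gap: 1.002
gripper_force: 0.0
```

Run:
```python
from h import *
s=sense(); print(s["t"],s["tcp_pos"],s["q"],s["force"])
p,T=tcp(mB,12.7,30); print("goal",p); plan(p,T,1)
```

```text
23.2167 [0.4415 0.2546 0.0595] [ 0.3193  0.6542  2.0394 -0.1467  0.1888 -1.3279] [0.3065 0.543  0.4428]
goal [0.443  0.2542 0.0591]
1 x [-0.12, 0.04, -0.25] [-1.2, -0.7, 0.8] norms 0.28 1.6
```

Call:
{"api": "play_rows", "payload": {"rows": [[[0, 0, -0.2], [-1.2, 0, 0.5], 0.3], [[0, 0, 0], [0, 0, 0], 0.6], [[0, 0, 0], [0, 0, 0], 1], [[0, 0, 0], [0, 0, 0], 1], [[0, 0, 0], [0, 0, 0], 1], [[0, 0, 0], [0, 0, 0], 1], [[0, 0, 0], [0, 0, 0], 1], [[0, 0, 0], [0, 0, 0], 1]], "grip_force": 60}}

```text
t: 23.88
tcp_pos: [0.4426, 0.2549, 0.0605]
tool_rot: [-0.109, 0.985, 0.014, 0.131]
force: [-1.1, -0.2, 1.5]
finger_gap: 0.644
gripper_force: 64.6
```

Call:
{"api": "play_rows", "payload": {"rows": [[[0, 0, 0], [0.5, 0, -2], 1], [[0, 0, 0], [1.3, 0, -5], 1], [[0, 0, 0], [2, 0, -8], 1], [[0, 0, 0], [2, 0, -8], 1], [[0, 0, 0], [2, 0, -8], 1], [[0, 0, 0], [2, 0, -8], 1], [[0, 0, 0], [2, 0, -8], 1], [[0, 0, 0], [2, 0, -8], 1], [[0, 0, 0], [2, 0, -8], 1], [[0, 0, 0], [0, 0, 0], 1], [[0, 0, 0], [0, 0, 0], 1]]}}

```text
t: 24.8
tcp_pos: [0.4116, 0.2481, 0.1176]
tool_rot: [-0.109, 0.985, 0.014, 0.131]
force: [-0.2, 0.3, -2.6]
finger_gap: 0.646
gripper_force: 64.2
```

Run:
```python
from h import *
s=sense(); print(s["t"],s["tcp_pos"],s["q"],s["force"],s["finger_gap"])
V=frame(12.7,0); a=np.array([.47,.05,.29]); plan(a,V,14)
g,Tg=tcp(np.array([.5055,-.2205,.235]),-10.9,0); print(g); plan(g,Tg,16,a,V)
```

```text
24.8 [0.4116 0.2481 0.1176] [ 0.3274  0.5042  2.0794 -0.1009  0.297  -1.3713] [-0.2159  0.2599 -2.6217] 0.6464100827312913
14 x [-0.01, 1.08, -0.0] [-2.5, -14.7, -12.1] norms 1.08 19.2
[ 0.4948 -0.2184  0.2294]
16 x [-0.19, 0.92, 1.47] [-2.0, -17.0, 3.4] norms 1.74 17.4
```

Call:
{"api": "play_rows", "payload": {"rows": [[[0, 1.08, 0], [-2.5, -14.7, -12.1], 1], [[0, 1.08, 0], [-2.5, -14.7, -12.1], 1], [[0, 1.08, 0], [-2.5, -14.7, -12.1], 1], [[0, 1.08, 0], [-2.5, -14.7, -12.1], 1], [[0, 1.08, 0], [-2.5, -14.7, -12.1], 1], [[0, 1.08, 0], [-2.5, -14.7, -12.1], 1], [[0, 1.08, 0], [-2.5, -14.7, -12.1], 1]]}}

```text
t: 25.38
tcp_pos: [0.4338, 0.1468, 0.2038]
tool_rot: [-0.11, 0.992, 0.006, 0.064]
force: [0.9, -0.2, -3.4]
finger_gap: 0.643
gripper_force: 65.0
```

Call:
{"api": "play_rows", "payload": {"rows": [[[0, 1.08, 0], [-2.5, -14.7, -12.1], 1], [[0, 1.08, 0], [-2.5, -14.7, -12.1], 1], [[0, 1.08, 0], [-2.5, -14.7, -12.1], 1], [[0, 1.08, 0], [-2.5, -14.7, -12.1], 1], [[0, 1.08, 0], [-2.5, -14.7, -12.1], 1], [[0, 1.08, 0], [-2.5, -14.7, -12.1], 1], [[0, 1.08, 0], [-2.5, -14.7, -12.1], 1], [[0, 0, 0], [0, 0, 0], 1]]}}

```text
t: 26.05
tcp_pos: [0.4711, 0.0473, 0.2914]
tool_rot: [-0.109, 0.994, -0.003, 0.003]
force: [1.4, 0.1, -2.8]
finger_gap: 0.642
gripper_force: 65.0
```

Call:
{"api": "play_rows", "payload": {"rows": [[[-0.19, 0.92, 1.47], [-2, -17, 3.4], 1], [[-0.19, 0.92, 1.47], [-2, -17, 3.4], 1], [[-0.19, 0.92, 1.47], [-2, -17, 3.4], 1], [[-0.19, 0.92, 1.47], [-2, -17, 3.4], 1], [[-0.19, 0.92, 1.47], [-2, -17, 3.4], 1], [[-0.19, 0.92, 1.47], [-2, -17, 3.4], 1], [[-0.19, 0.92, 1.47], [-2, -17, 3.4], 1], [[-0.19, 0.92, 1.47], [-2, -17, 3.4], 1], [[-0.19, 0.92, 1.47], [-2, -17, 3.4], 1], [[-0.19, 0.92, 1.47], [-2, -17, 3.4], 1], [[-0.19, 0.92, 1.47], [-2, -17, 3.4], 1], [[-0.19, 0.92, 1.47], [-2, -17, 3.4], 1]]}}

```text
t: 27.05
tcp_pos: [0.5029, -0.1507, 0.2437]
tool_rot: [0.045, 0.994, 0.009, -0.098]
force: [0.2, 0.2, -3.1]
finger_gap: 0.645
gripper_force: 65.0
```

Run:
```python
from h import *
s=sense(); print(s["t"],s["tcp_pos"],s["q"],s["force"],s["finger_gap"])
g,Tg=tcp(np.array([.5055,-.2205,.235]),-10.9,0); plan(g,Tg,6)
```

```text
27.05 [ 0.5029 -0.1507  0.2437] [-0.4679  0.4697  1.5466 -0.067   1.313  -1.9257] [ 0.1695  0.1592 -3.134 ] 0.6446652122877788
6 x [-0.14, 0.61, 0.94] [-0.9, -11.4, 2.2] norms 1.13 11.6
```

Call:
{"api": "play_rows", "payload": {"rows": [[[-0.14, 0.61, 0.94], [-0.9, -11.4, 2.2], 1], [[-0.14, 0.61, 0.94], [-0.9, -11.4, 2.2], 1], [[-0.14, 0.61, 0.94], [-0.9, -11.4, 2.2], 1], [[-0.14, 0.61, 0.94], [-0.9, -11.4, 2.2], 1], [[-0.14, 0.61, 0.94], [-0.9, -11.4, 2.2], 1], [[-0.14, 0.61, 0.94], [-0.9, -11.4, 2.2], 1], [[0, 0, 0], [0, 0, 0], 1], [[0, 0, 0], [0, 0, 0], 1], [[0, 0, 0], [0, 0, 0], 1]]}}

```text
t: 27.8
tcp_pos: [0.4964, -0.2182, 0.2308]
tool_rot: [0.094, 0.987, 0.012, -0.129]
force: [0.2, -0.1, -3.7]
finger_gap: 0.644
gripper_force: 65.0
```

Run:
```python
from meas import *
g,Tg=tcp(np.array([.5055,-.2205,.235]),-10.9,0); print(g); plan(g,Tg,2); print("down", Tg.T@[0,0,-1])
p,W,X=meas(.235)
save("s4.png",np.ascontiguousarray(p[90:200,225:335].repeat(5,0).repeat(5,1)))
f=[]
for _ in range(5): snapshot("top"); f.append(sense()["force"])
print("weight",np.mean(f,0))
```

```text
[ 0.4948 -0.2184  0.2294]
2 x [-0.0, 0.03, 0.04] [0.5, -0.3, 0.9] norms 0.05 1.1
down [-0.2588  0.      0.9659]
t 27.8 [ 0.4964 -0.2182  0.2308] [ 0.1924 -0.1113 -3.7223] [-0.57  0.53  1.48 -0.1   1.37 -1.92]
end face 71 [52.6585 11.0175  0.1893] y range [-23.264   31.2775] x [43.9512 54.9099]
head 63 [23.8009  1.705  18.7727] x [ 6.9869 38.8393] y [-16.4063  21.2421] slopes [-0.0279 -0.0052 19.4502]
weight [ 0.2105 -0.3836 -2.9989]
```

View pics/s4.png

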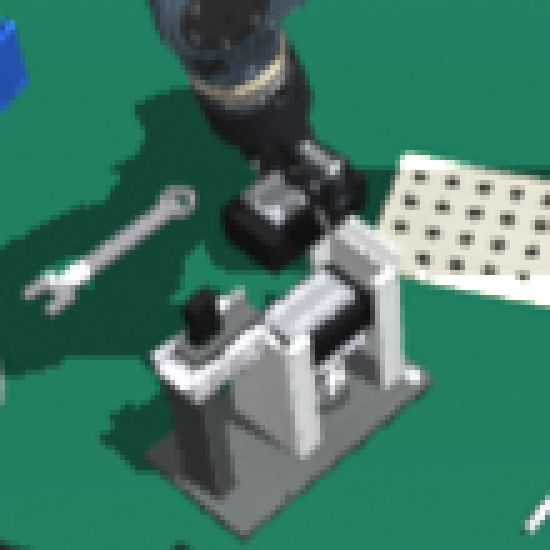

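Pack B hangs level over the mouth (crop px 270,220), with A visible in the well and the keeper at (205,310). Lower it, shifting 1.2 mm towards −x.

Call:
{"api": "play_rows", "payload": {"rows": [[[0, 0, 0], [1.2, 0, -0.3], 1], [[0, 0, 0], [-1.9, 0, 7.2], 1], [[0, 0, 0], [-1.9, 0, 7.2], 1], [[0, 0, 0], [-1.9, 0, 7.2], 1], [[0, 0, 0], [-1.9, 0, 7.2], 1], [[0, 0, 0], [-1.9, 0, 7.2], 1], [[0, 0, 0], [-1.9, 0, 7.2], 1], [[0, 0, 0], [-1.9, 0, 7.2], 1], [[0, 0, 0], [0, 0, 0], 1], [[0, 0, 0], [0, 0, 0], 1]]}}

```text
t: 28.93
tcp_pos: [0.495, -0.2183, 0.1786]
tool_rot: [0.093, 0.987, 0.012, -0.13]
force: [-1.3, 0.0, -3.3]
finger_gap: 0.639
gripper_force: 65.0
```

Run:
```python
from meas import *
s=sense(); g,Tg=tcp(np.array([.5043,-.2203,s["tcp_pos"][2]+.0056]),-10.9,0); print(g); plan(g,Tg,1)
meas(s["tcp_pos"][2]+.0045)
```

```text
[ 0.4936 -0.2182  0.1786]
1 x [-0.02, -0.0, 0.08] [1.3, -0.2, 0.4] norms 0.08 1.4
t 28.9333 [ 0.495  -0.2183  0.1786] [-1.3218  0.0458 -3.3016] [-0.57  0.6   1.53 -0.1   1.26 -1.91]
end face 66 [50.9404  8.2078  0.0574] y range [-26.3742  29.5666] x [42.2769 53.8026]
head 57 [22.2789  0.8734 18.678 ] x [ 3.985  36.8483] y [-16.2467  19.866 ] slopes [ 0.0337  0.0053 17.6704]
```

Call:
{"api": "play_rows", "payload": {"rows": [[[0, 0, 0], [-1.5, 0, 5.8], 1], [[0, 0, 0], [-1.5, 0, 5.8], 1], [[0, 0, 0], [-1.5, 0, 5.8], 1], [[0, 0, 0], [0, 0, 0], 1], [[0, 0, 0], [0, 0, 0], 1]]}}

```text
t: 29.4
tcp_pos: [0.4948, -0.2182, 0.1608]
tool_rot: [0.093, 0.987, 0.012, -0.13]
force: [0.1, 0.3, -3.4]
finger_gap: 0.646
gripper_force: 65.0
```

Call:
{"api": "play_rows", "payload": {"rows": [[[0, 0, 0], [-1.5, 0, 5.8], 1], [[0, 0, 0], [-1.5, 0, 5.8], 1], [[0, 0, 0], [-1.2, 0, 4.5], 1], [[0, 0, 0], [0, 0, 0], 1], [[0, 0, 0], [0, 0, 0], 1]]}}

```text
t: 29.82
tcp_pos: [0.4948, -0.2182, 0.1442]
tool_rot: [0.093, 0.987, 0.012, -0.13]
force: [0.1, -1.0, -1.9]
finger_gap: 0.643
gripper_force: 65.1
```

Call:
{"api": "play_rows", "payload": {"rows": [[[0, 0, 0], [-0.8, 0, 2.9], 1], [[0, 0, 0], [-0.8, 0, 2.9], 1], [[0, 0, 0], [-0.8, 0, 2.9], 1], [[0, 0, 0], [-0.8, 0, 2.9], 1], [[0, 0, 0], [0, 0, 0], 1], [[0, 0, 0], [0, 0, 0], 1]]}}

```text
t: 30.32
tcp_pos: [0.495, -0.2183, 0.1325]
tool_rot: [0.093, 0.987, 0.012, -0.13]
force: [0.2, -0.4, -2.3]
finger_gap: 0.639
gripper_force: 65.1
```

```bash
cat > fz.py <<'E'
from h import *
f=[]
for _ in range(6):
    snapshot("top"); s=sense(); f.append(s["force"])
print(np.mean(f,0),np.std(f,0),s["tcp_pos"],s["t"],s["finger_gap"])
E
python3 fz.py
```

```text
[-0.3827  0.2492 -2.7811] [0.6242 0.3684 0.736 ] [ 0.4952 -0.2185  0.1328] 30.6167 0.642561234133204
```

Call:
{"api": "play_rows", "payload": {"rows": [[[0, 0, 0], [-0.8, 0, 2.9], 1], [[0, 0, 0], [-0.8, 0, 2.9], 1], [[0, 0, 0], [-0.8, 0, 2.9], 1], [[0, 0, 0], [-0.8, 0, 2.9], 1], [[0, 0, 0], [0, 0, 0], 1], [[0, 0, 0], [0, 0, 0], 1], [[0, 0, 0], [0, 0, 0], 1]]}}

```text
t: 31.2
tcp_pos: [0.4954, -0.2185, 0.1207]
tool_rot: [0.094, 0.987, 0.012, -0.129]
force: [-0.8, -0.7, -0.6]
finger_gap: 0.641
gripper_force: 65.2
```

```bash
python3 fz.py
```

```text
[ 0.2788  0.1943 -0.9105] [0.4767 0.2655 0.379 ] [ 0.4953 -0.2185  0.1207] 31.5 0.641378595367583
```

Call:
{"api": "play_rows", "payload": {"rows": [[[0, 0, 0], [-0.7, 0, 2.6], 1], [[0, 0, 0], [-0.7, 0, 2.6], 1], [[0, 0, 0], [0, 0, 0], 1], [[0, 0, 0], [0, 0, 0], 1], [[0, 0, 0], [0, 0, 0], 1]]}}

```text
t: 31.92
tcp_pos: [0.4953, -0.2185, 0.1152]
tool_rot: [0.094, 0.987, 0.012, -0.129]
force: [-0.1, -0.1, -0.3]
finger_gap: 0.643
gripper_force: 65.4
```

```bash
python3 fz.py
```

```text
[ 0.0856 -0.1307 -0.0321] [0.3513 0.3195 0.6192] [ 0.4953 -0.2185  0.1153] 32.2167 0.64267165325131
```

Call:
{"api": "play_rows", "payload": {"rows": [[[0, 0, 0], [0, 0, 0], 0.3], [[0, 0, 0], [0, 0, 0], 0.25], [[0, 0, 0], [0, 0, 0], 0.2], [[0, 0, 0], [0, 0, 0], 0.1], [[0, 0, 0], [0, 0, 0], 0], [[0, 0, 0], [0, 0, 0], 0], [[0, 0, 0], [0, 0, 0], 0], [[0, 0, 0], [0, 0, 0], 0], [[0, 0, 0], [0, 0, 0], 0]]}}

```text
t: 32.97
tcp_pos: [0.4953, -0.2185, 0.1152]
tool_rot: [0.094, 0.987, 0.012, -0.129]
force: [-0.1, -0.1, 0.1]
finger_gap: 1.0
gripper_force: 0.0
```

Call:
{"api": "play_rows", "payload": {"rows": [[[0, 0, 0], [1, 0, -3.9], 0], [[0, 0, 0], [2.1, 0, -7.7], 0], [[0, 0, 0], [3.9, 0, -14.5], 0], [[0, 0, 0], [3.9, 0, -14.5], 0], [[0, 0, 0], [3.9, 0, -14.5], 0], [[0, 0, 0], [3.9, 0, -14.5], 0], [[0, 0, 0], [3.9, 0, -14.5], 0], [[0, 0, 0], [3.9, 0, -14.5], 0], [[0, 0, 0], [3.9, 0, -14.5], 0], [[0, 0, 0], [3.9, 0, -14.5], 0], [[0, 0, 0], [3.9, 0, -14.5], 0], [[0, 0, 0], [0, 0, 0], 0]]}}

```text
t: 33.97
tcp_pos: [0.4965, -0.2192, 0.266]
tool_rot: [0.094, 0.988, 0.01, -0.126]
force: [0.1, 0.5, 0.6]
finger_gap: 0.996
gripper_force: 0.0
```

Run:
```python
from h import *
s=sense(); print(s["t"],s["tcp_pos"],s["q"])
plan([.51,-.221,.30],frame(-10.9,0),8)
yaw=np.radians(-10.9); e=np.array([np.cos(yaw),np.sin(yaw)]); f=np.array([-e[1],e[0]])
for cam in("wrist","top"):
    p,d,W=cloud(cam); 
    X=np.dstack([(W[...,:2]-[.506,-.221])@e,(W[...,:2]-[.506,-.221])@f,W[...,2]])*1000
    near=(abs(X[...,0])<52)&(abs(X[...,1])<32)&(X[...,2]>120)&(X[...,2]<156)
    Q=X[near&(p.min(2)>100)]; 
    if len(Q)>30:
        z=np.median(Q[:,2]); Q=Q[abs(Q[:,2]-z)<4]
        print(cam,len(Q),"head z",z,np.percentile(Q,[1,99],0)); A=np.c_[Q[:,:2],np.ones(len(Q))]; print("slopes",np.linalg.lstsq(A,Q[:,2],rcond=None)[0])
    Q=X[(X[...,0]>85)&(X[...,0]<140)&(abs(X[...,1])<25)&(X[...,2]>185)&(X[...,2]<225)&(p.max(2)<110)]
    if len(Q): t=Q[Q[:,2]>209]; print(cam,"knob",len(Q),np.percentile(Q,[2,50,98],0),"top",len(t),np.percentile(t,[3,50,97],0) if len(t) else "")
```

```text
33.9667 [ 0.4965 -0.2192  0.266 ] [-0.5697  0.4932  1.4435 -0.0973  1.4409 -1.9273]
8 x [-0.02, -1.82, 0.01] [-1.2, 0.1, -4.4] norms 1.82 4.6
wrist 3460 head z 140.8215743186077 [[-40.8517 -31.0105 137.4436]
 [ 51.8638  20.0573 142.6583]]
slopes [ -0.0043   0.0079 140.8522]
top knob 22 [[ 90.0655  -6.5839 196.5685]
 [101.0926  -1.7166 213.4722]
 [111.8341   3.0726 219.2094]] top 20 [[ 90.5808  -6.4642 209.5669]
 [101.745   -2.2082 214.2004]
 [111.2776   3.0454 219.1715]]
```

Run:
```python
from h import *
plan([.605,-.240,.275],frame(-10.9,0),10)
```

```text
10 x [-0.01, -1.48, 0.01] [-11.0, -0.0, -2.5] norms 1.48 11.3
```

Call:
{"api": "play_rows", "payload": {"rows": [[[0, -1.48, 0], [-11, 0, -2.5], 0], [[0, -1.48, 0], [-11, 0, -2.5], 0], [[0, -1.48, 0], [-11, 0, -2.5], 0], [[0, -1.48, 0], [-11, 0, -2.5], 0], [[0, -1.48, 0], [-11, 0, -2.5], 0], [[0, -1.48, 0], [-11, 0, -2.5], 0], [[0, -1.48, 0], [-11, 0, -2.5], 0], [[0, -1.48, 0], [-11, 0, -2.5], 0], [[0, -1.48, 0], [-11, 0, -2.5], 0], [[0, -1.48, 0], [-11, 0, -2.5], 0], [[0, 0, 0], [0, 0, 0], 0], [[0, 0, 0], [0, 0, 0], 0]]}}

```text
t: 35.07
tcp_pos: [0.6054, -0.2394, 0.2714]
tool_rot: [0.094, 0.996, -0.0, -0.001]
force: [-0.3, -0.5, 0.2]
finger_gap: 1.0
gripper_force: 0.0
```

Run:
```python
from h import *
s=sense(); print(s["t"],s["tcp_pos"],s["q"])
yaw=np.radians(-10.9); e=np.array([np.cos(yaw),np.sin(yaw)]); f=np.array([-e[1],e[0]])
p,d,W=cloud("wrist"); save("w5.png",p); np.savez("pics/w5.npz",p=p,W=W)
X=np.dstack([(W[...,:2]-[.506,-.221])@e,(W[...,:2]-[.506,-.221])@f,W[...,2]])*1000
m=(X[...,0]>80)&(X[...,0]<140)&(abs(X[...,1])<25)&(X[...,2]>180)&(X[...,2]<225)
Q=X[m]; t=Q[abs(Q[:,2]-215)<4]; print(len(Q),np.percentile(Q,[2,98],0),"top",len(t),np.percentile(t,[2,50,98],0))
m=(abs(X[...,0])<40)&(abs(X[...,1])<23)&(X[...,2]>130)&(X[...,2]<148)&(p.min(2)>100); Q=X[m]; print("head",len(Q),np.percentile(Q,[2,50,98],0))
```

```text
35.0667 [ 0.6054 -0.2394  0.2714] [-0.5474  0.5329  1.3254 -0.0013  1.2849 -1.9291]
968 [[ 88.4917  -4.3646 183.0533]
 [112.4746   9.2208 216.4606]] top 728 [[ 89.0426  -4.38   211.9312]
 [100.2247   2.4112 215.0749]
 [112.7155   9.2045 216.5191]]
head 4574 [[-34.2179 -18.7247 139.0583]
 [ -2.7413   0.2313 140.8567]
 [ 32.756   19.3986 142.4983]]
```

View pics/w5.png

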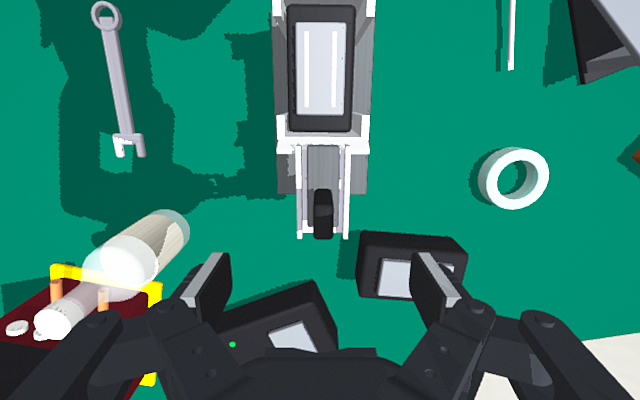

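Run:
```python
from h import *
z=np.load("pics/w5.npz"); W=z["W"]
for v in(155,175,195,215,232):
    print(v,[W[v,u,2].round(3).tolist() for u in(297,299,301,303,306,312,336,340,343,346,348)])
yaw=np.radians(-10.9); e=np.array([np.cos(yaw),np.sin(yaw)]); f=np.array([-e[1],e[0]])
g=np.array([.506,-.221])+.101*e+.001*f; plan(np.r_[g,.187],frame(-10.9,0),10); print(g)
```

```text
155 [0.163, 0.162, 0.157, 0.15, 0.15, 0.171, 0.17, 0.15, 0.15, 0.163, 0.161]
175 [0.163, 0.161, 0.162, 0.149, 0.15, 0.169, 0.171, 0.15, 0.15, 0.162, 0.162]
195 [0.161, 0.163, 0.162, 0.149, 0.15, 0.17, 0.171, 0.151, 0.151, 0.162, 0.162]
215 [0.162, 0.163, 0.163, 0.151, 0.15, 0.171, 0.171, 0.151, 0.154, 0.163, 0.163]
232 [0.0, 0.162, 0.162, 0.001, -0.0, 0.002, -0.001, -0.0, 0.159, 0.163, -0.001]
10 x [-0.0, -0.02, 0.01] [-0.0, 0.0, 8.4] norms 0.02 8.4
[ 0.6054 -0.2391]
```

The wrist view shows the knob at (322,213) and B's head at (318,68), level and centred. The rails are at 162 mm, below the fingertips. Go down and grip.

Call:
{"api": "play_rows", "payload": {"rows": [[[0, 0, 0], [0, 0, 9.3], 0], [[0, 0, 0], [0, 0, 9.3], 0], [[0, 0, 0], [0, 0, 9.3], 0], [[0, 0, 0], [0, 0, 9.3], 0], [[0, 0, 0], [0, 0, 9.3], 0], [[0, 0, 0], [0, 0, 9.3], 0], [[0, 0, 0], [0, 0, 9.3], 0], [[0, 0, 0], [0, 0, 9.3], 0], [[0, 0, 0], [0, 0, 9.3], 0], [[0, 0, 0], [0, 0, 0], 0], [[0, 0, 0], [0, 0, 0], 0]]}}

```text
t: 36.03
tcp_pos: [0.6047, -0.2392, 0.1868]
tool_rot: [0.094, 0.996, 0.0, -0.002]
force: [0.0, -0.7, 0.1]
finger_gap: 0.995
gripper_force: 0.0
```

Call:
{"api": "play_rows", "payload": {"rows": [[[0, 0, 0], [0, 0, 0], 0.4], [[0, 0, 0], [0, 0, 0], 0.6], [[0, 0, 0], [0, 0, 0], 0.7], [[0, 0, 0], [0, 0, 0], 0.8], [[0, 0, 0], [0, 0, 0], 1], [[0, 0, 0], [0, 0, 0], 1], [[0, 0, 0], [0, 0, 0], 1], [[0, 0, 0], [0, 0, 0], 1], [[0, 0, 0], [0, 0, 0], 1], [[0, 0, 0], [0, 0, 0], 1]], "grip_force": 40}}

```text
t: 36.87
tcp_pos: [0.6054, -0.2379, 0.188]
tool_rot: [0.094, 0.996, 0.001, -0.001]
force: [0.5, 5.7, 2.6]
finger_gap: 0.159
gripper_force: 43.5
```

Call:
{"api": "play_rows", "payload": {"rows": [[[0, 0, 0], [0, 1.3, 0], 1], [[0, 0, 0], [0, 0.3, -2], 1], [[0, 0, 0], [0, 0, -3], 1], [[0, 0, 0], [0, 0, -3], 1], [[0, 0, 0], [0, 0, -3], 1], [[0, 0, 0], [0, 0, -3], 1], [[0, 0, 0], [0, 0, -1], 1], [[0, 0, 0], [0, 0, 0], 1], [[0, 0, 0], [0, 0, 0], 1]]}}

```text
t: 37.62
tcp_pos: [0.6051, -0.2377, 0.2024]
tool_rot: [0.094, 0.996, 0.0, -0.001]
force: [0.2, 2.0, -4.5]
finger_gap: 0.155
gripper_force: 42.6
```

```bash
python3 fz.py
```

```text
[ 0.6481  2.5291 -3.8629] [0.3478 0.3941 0.7874] [ 0.6051 -0.2377  0.2024] 37.9167 0.15843383841266168
```

Call:
{"api": "play_rows", "payload": {"rows": [[[0, 0, 0], [3, 0.5, 0], 1], [[0, 0, 0], [3, 0, 0], 1], [[0, 0, 0], [3, 0, 0], 1], [[0, 0, 0], [3, 0, 0], 1], [[0, 0, 0], [3, 0, 0], 1], [[0, 0, 0], [3, 0, 0], 1], [[0, 0, 0], [3, 0, 0], 1], [[0, 0, 0], [3, 0, 0], 1], [[0, 0, 0], [3, 0, 0], 1], [[0, 0, 0], [0, 0, 0], 1], [[0, 0, 0], [0, 0, 0], 1]]}}

```text
t: 38.83
tcp_pos: [0.5781, -0.2323, 0.2025]
tool_rot: [0.094, 0.996, -0.0, -0.002]
force: [-1.3, 0.4, -4.1]
finger_gap: 0.158
gripper_force: 42.6
```

Call:
{"api": "play_rows", "payload": {"rows": [[[0, 0, 0], [2, 0, 0], 1], [[0, 0, 0], [2, 0, 0], 1], [[0, 0, 0], [1, 0, 0], 1], [[0, 0, 0], [0, 0, 0], 1], [[0, 0, 0], [0, 0, 0], 1]]}}

```text
t: 39.25
tcp_pos: [0.5738, -0.2314, 0.2027]
tool_rot: [0.094, 0.996, -0.0, -0.001]
force: [1.2, -0.8, -3.6]
finger_gap: 0.155
gripper_force: 42.6
```

Call:
{"api": "play_rows", "payload": {"rows": [[[0, 0, 0], [2, 0, 0], 1], [[0, 0, 0], [1.5, 0, 0], 1], [[0, 0, 0], [0, 0, 0], 1], [[0, 0, 0], [0, 0, 0], 1]]}}

```text
t: 39.58
tcp_pos: [0.5703, -0.2307, 0.2026]
tool_rot: [0.094, 0.996, -0.0, -0.001]
force: [-0.6, 0.3, -3.4]
finger_gap: 0.157
gripper_force: 42.6
```

Call:
{"api": "play_rows", "payload": {"rows": [[[0, 0, 0], [1, 0, 0], 1], [[0, 0, 0], [1, 0, 0], 1], [[0, 0, 0], [0, 0, 0], 1], [[0, 0, 0], [0, 0, 0], 1]]}}

```text
t: 39.92
tcp_pos: [0.5694, -0.2306, 0.203]
tool_rot: [0.094, 0.996, -0.0, -0.0]
force: [2.7, -0.9, -3.8]
finger_gap: 0.159
gripper_force: 42.5
```

Call:
{"api": "play_rows", "payload": {"rows": [[[0, 0, 0], [-0.5, 0, 2], 1], [[0, 0, 0], [0, 0, 3], 1], [[0, 0, 0], [0, 0, 3], 1], [[0, 0, 0], [0, 0, 3], 1], [[0, 0, 0], [0, 0, 2.4], 1], [[0, 0, 0], [0, 0, 0], 1], [[0, 0, 0], [0, 0, 0], 1], [[0, 0, 0], [0, 0, 0], 1]]}}

```text
t: 40.58
tcp_pos: [0.5693, -0.2305, 0.1894]
tool_rot: [0.094, 0.996, -0.0, -0.001]
force: [3.6, -1.4, -3.1]
finger_gap: 0.159
gripper_force: 42.7
```

```bash
python3 fz.py
```

```text
[ 3.6683 -1.3777 -3.1947] [0.5283 0.4858 0.6242] [ 0.5693 -0.2305  0.1895] 40.8833 0.15591523070713326
```

Call:
{"api": "play_rows", "payload": {"rows": [[[0, 0, 0], [-0.5, 0, 1], 1], [[0, 0, 0], [0, 0, 0.7], 1], [[0, 0, 0], [0, 0, 0], 1], [[0, 0, 0], [0, 0, 0], 1]]}}

```text
t: 41.22
tcp_pos: [0.5695, -0.2306, 0.1881]
tool_rot: [0.094, 0.996, -0.0, -0.001]
force: [2.3, -1.3, 1.2]
finger_gap: 0.161
gripper_force: 43.5
```

Call:
{"api": "play_rows", "payload": {"rows": [[[0, 0, 0], [0, 0, 0], 0.8], [[0, 0, 0], [0, 0, 0], 0.6], [[0, 0, 0], [0, 0, 0], 0.3], [[0, 0, 0], [0, 0, 0], 0], [[0, 0, 0], [0, 0, 0], 0], [[0, 0, 0], [0, 0, 0], 0], [[0, 0, 0], [0, 0, 0], 0], [[0, 0, 0], [0, 0, 0], 0], [[0, 0, 0], [0, 0, 0], 0]]}}

```text
t: 41.97
tcp_pos: [0.5695, -0.2305, 0.1875]
tool_rot: [0.094, 0.996, -0.0, -0.001]
force: [1.2, 0.4, 0.6]
finger_gap: 0.999
gripper_force: 0.0
```

Call:
{"api": "play_rows", "payload": {"rows": [[[0, 0, 0], [0, 0, -4], 0], [[0, 0, 0], [0, 0, -9], 0], [[0, 0, 0], [0, 0, -12], 0], [[0, 0, 0], [0, 0, -12], 0], [[0, 0, 0], [0, 0, -12], 0], [[0, 0, 0], [0, 0, -12], 0], [[0, 0, 0], [0, 0, -12], 0], [[0, 0, 0], [0, 0, -12], 0], [[0, 0, 0], [-8, 0, -12], 0], [[0, 0, 0], [-8, 0, -4], 0], [[0, 0, 0], [0, 0, 0], 0], [[0, 0, 0], [0, 0, 0], 0]]}}

```text
t: 42.97
tcp_pos: [0.5856, -0.2335, 0.2893]
tool_rot: [0.094, 0.996, -0.0, -0.001]
force: [-0.2, 0.2, -0.7]
finger_gap: 1.0
gripper_force: 0.0
```

Run:
```python
from h import *
s=sense(); print(s["t"],s["tcp_pos"],s["force"],s["finger_gap"])
yaw=np.radians(-10.9); e=np.array([np.cos(yaw),np.sin(yaw)]); f=np.array([-e[1],e[0]])
p,d,W=cloud("wrist"); save("w6.png",p)
X=np.dstack([(W[...,:2]-[.506,-.221])@e,(W[...,:2]-[.506,-.221])@f,W[...,2]])*1000
m=(X[...,0]>30)&(X[...,0]<140)&(abs(X[...,1])<25)&(X[...,2]>205)&(X[...,2]<235); t=X[m]; print("knob top",len(t),np.percentile(t,[2,50,98],0))
m=(X[...,0]>40)&(X[...,0]<110)&(abs(X[...,1])<12)&(X[...,2]>164)&(X[...,2]<185); t=X[m]; print("bolt top",len(t),np.percentile(t,[2,50,98],0))
m=(abs(X[...,0])<33)&(abs(X[...,1])<19)&(X[...,2]>130)&(X[...,2]<148)&(p.min(2)>100); t=X[m]; A=np.c_[t[:,:2],np.ones(len(t))]; print("head",len(t),np.percentile(t,[2,50,98],0),np.linalg.lstsq(A,t[:,2],rcond=None)[0])
```

```text
42.9667 [ 0.5856 -0.2335  0.2893] [-0.1855  0.1693 -0.7482] 1.000190485213666
knob top 697 [[ 52.156   -4.0861 207.519 ]
 [ 63.2963   2.4151 214.9051]
 [ 76.6589   9.5542 216.4642]]
bolt top 700 [[ 40.6644  -9.6938 168.9341]
 [ 51.5022  -2.5128 170.3396]
 [ 84.4367  11.8244 180.8546]]
head 2915 [[-31.6642 -18.3756 139.3469]
 [ -5.8027  -0.4113 140.8737]
 [ 27.6458  18.3524 142.5565]] [ -0.0006   0.0024 140.89  ]
```

View pics/w6.png

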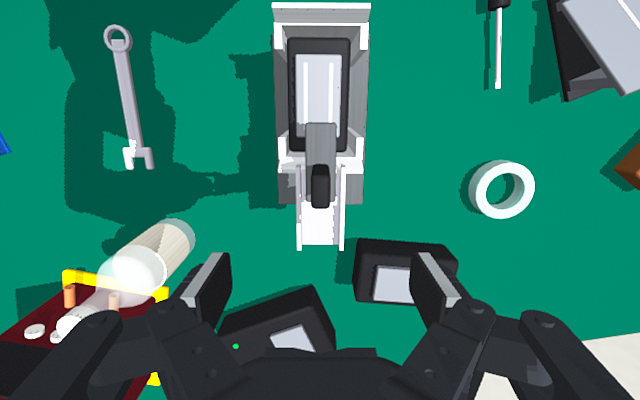

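The keeper is home over B (knob px 320,187; it moved about 36 mm to its stop) and fully down (knob top 215 mm, bolt 170 mm). The stack is level and at rest, and the arm is clear of everything.

```bash
python3 -c "
from station import *
print(sign_off())"
```

```text
the job is handed in; nothing more can be done
None
```

Both batteries are stacked level in the well, heads up, with the keeper slid home to its stop and dropped over them. I handed the job in at about 43 s; the verdict was not reported back.

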